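# Load two tins into the glaze cabinet through its top half-door

## Task

Draw the upper bolt of the clear cabinet and swing the top half of its split door wide open, at least square to the front, leaving the bottom half shut and bolted. Then stand the large tin on the sloped lane inside so that it slides down to the stop, and the small tin after it so that it comes to rest upright against the large one. Leave the top half open, and do not shift or knock over the other things on the table.

Things in the scene. Friction and masses are not known exactly. Their poses are not given: they have to be found in the camera images.
- cabinet: Clear-walled dust cabinet, aluminium frame, fixed, 276 wide (y), 250 deep (x), 342 high. Origin: on the table under the middle of its front face; x axis points into the cabinet: the front looks along -x, to the robot. Split plywood door on the front: leaves 244 wide, 12 thick, outer face at x = -14, both hinged on the +y side; bottom leaf 12 to 90 high, top leaf 94 to 315 high.
- doorway (a point): Middle of the cabinet's front opening behind the top leaf (cabinet axes), 210 above the table. The opening is 240 wide between posts 18 wide; below is the top of the bottom leaf (90 above the table), above are a beam and the clear roof (underside 317 above the table), which start at the front face and bar the way from above.
- top_leaf (a joint): Swing of the top leaf, rad: 0 shut, grows as it opens towards the robot, 1.9 at its limit. Light; a little friction keeps it where it is left. Held shut by the keeper until its bolt is drawn about 20 mm.
- bottom_leaf (a joint): Swing of the bottom leaf, rad: 0 shut. Bolted; must stay shut.
- top_bolt (a joint): Travel of the top leaf's bolt, m: 0 fully home (locked), up to 0.032 fully drawn. Moves along the leaf towards the hinge (the cabinet's +y when shut); about 2 N moves it and it stays where left.
- bottom_bolt (a joint): Travel of the bottom leaf's bolt, m: 0 fully home. Must stay home.
- top_grip (a point): Middle of the pull bar on the top leaf's bolt, near the leaf's free (-y) edge: an upright round steel bar 11 thick, 70 long, 44 in front of the leaf's outer face, on 8 mm stubs 28 above and below its middle. 247 above the table. Serves to draw the bolt and to pull the leaf. A keeper, 34 high, on the -y post holds the bolt's tip and stands out to cabinet x = -37.
- top_hinge (a point): Point on the top leaf's upright hinge axis, level with the pull bar; at x -14, y 122 in the cabinet frame. From here the bar's middle lies 205 along the leaf (173 with the bolt fully drawn) and 44 out from its outer face. The leaf turns about it clockwise seen from above as it opens.
- bottom_grip (a point): Middle of the like pull bar (56 long) of the bottom leaf's bolt, 51 above the table. Leave alone.
- lane_stop (a point): Middle of the foot of the stop (60 high) on the floor of the sloped steel lane in the cabinet. x axis: down the slope, into the stop; z: square to the lane floor. The lane falls 15 degrees away from the door, is 190 long (x -190 to 0), 74 clear between guides 12 high, and slippery: tins slide down by themselves. The point is 205 behind the cabinet's front and 44 above the table.
- large_tin: Plain steel tin, upright cylinder 64 across, 70 high, about 0.3 kg. Origin: centre of its underside, z up its axis.
- small_tin: Plain steel tin, upright cylinder 48 across, 55 high, about 0.15 kg. Origin: centre of its underside, z up its axis.
- jar: Bystander: clear lidded jar 60 across, 95 high. Origin: centre of its underside.
- cup: Bystander: open white cup, 68 across the rim, 85 high. Origin: centre of its underside.
- bottle: Bystander: white plastic bottle 68 across, 190 high. Origin: centre of its underside.
- bowl: Bystander: shallow bowl 100 across, 32 high. Origin: centre of its underside.
- brush: Bystander: paintbrush lying on the table, about 200 long.

How it is judged:
On the way, in this order (a step that is already met when the one before it is completed fails the run):
1. the upper bolt is drawn (value of joint top_bolt above 0.018 m), for 0.1 s.
2. the top half is wide open, the bottom half still bolted (value of joint top_leaf above 1.4 rad and value of joint bottom_leaf below 0.04 rad and value of joint bottom_bolt below 0.01 m), for 0.2 s.
3. the large tin stands at the stop of the lane (x of large_tin in the frame of lane_stop between -0.042 and -0.022 m and y of large_tin in the frame of lane_stop between -0.02 and 0.02 m and z of large_tin in the frame of lane_stop between -0.01 and 0.01 m and angle between the z axis of large_tin and the z axis of lane_stop, either way round below 0.2 rad and angle between large_tin's own z axis and vertical below 0.6 rad), for 0.2 s.
4. the small tin stands behind it (all of step 3 and x of small_tin in the frame of lane_stop between -0.101 and -0.073 m and y of small_tin in the frame of lane_stop between -0.025 and 0.025 m and z of small_tin in the frame of lane_stop between -0.01 and 0.01 m and angle between the z axis of small_tin and the z axis of lane_stop, either way round below 0.2 rad and angle between small_tin's own z axis and vertical below 0.6 rad), for 0.2 s.
At the end, for the whole second after the job is handed in: Top half open at least 1.4 rad, bottom half shut (under 0.04 rad) and its bolt home (under 10 mm); large tin upright on the lane floor within 10 mm of touching the stop; small tin upright behind it, within 14 mm of touching it; both at rest (all of step 2 and all of step 4 and linear speed of each of large_tin, small_tin below 0.02 m/s).
It fails at once if the bottom half is unbolted or opened (value of joint bottom_leaf above 0.06 rad or value of joint bottom_bolt above 0.014 m).
It fails at once if a bystander is shifted by more than 40 mm (distance of any of jar, cup, bottle, bowl, brush from where it was at the start of the episode above 0.04 m).
It fails at once if a bystander is knocked over (angle between any of jar, cup, bottle, bowl's own z axis and vertical above 0.5 rad).
It also fails if it takes over 72 s, if anything falls off the work surface, if the arm or the gripper's body presses on something with over 40 N, if the wrist force passes 120 N, or if a joint passes its speed limit or range.

## Robot

A 6-joint arm with a two-finger parallel gripper is mounted at the origin on the work surface. World frame = base frame: x ahead of the robot, y to its left, z up, the work surface at z = 0. Lengths are in m, angles in rad, forces in N, time in s.
With the tool pointing down it reaches from about 0.275 to 1 m from the base axis. Payload 8.4 kg.
Tool frame: the origin (TCP) lies between the finger pads; the fingertips stand 8 mm ahead of it and the grasp point (between the pads) lies 11 mm behind it; y points along the fingers, z is the direction in which the jaws open and shut, and the axes are right-handed (so a half turn about y gives the same grasp; the last joint's range is limited). The gripper opens to 85 mm and grips with 20 to 120 N. Pads are 22 mm wide; open, the fingers measure 114 mm over their backs; the gripper's body (76 mm by 85 mm) begins 54 mm behind the grasp point. The pads swing forward as they close: fully open they stand 13 mm farther back than shut.
Start: joints at [-1.193, 0.353, 1.633, -0, 1.155, -0.002], TCP at [0.232, -0.58, 0.239] pointing down, gripper open.
Joint ranges: [-2.63, 2.63], [-0.92, 2.1], [0.06, 2.66], [-1.3, 4.44], [0, 2.69], [-3.02, 3.02]. Speed limits (rad/s): [2.22, 2.22, 2.79, 3.14, 3.14, 3.14].

## Interface

Orientations are given as a unit quaternion [x, y, z, w].
In Python, from workcell import robot gives the robot as it stands.
- The arm moves only by the tool apply_moves, never from a script. Its argument "rows" is a list that holds one entry, the list of rows, each a list of 6 numbers: the shift along the world's x, y, z in mm, then the turn, a rotation vector about the world's x, y, z in rad. A call has exactly 10 rows; each row is the pose to reach, as a shift and turn from the pose commanded when the call began; what a row does not reach only later rows make up. A row lasts 1/8 s, in which the tool goes at most 62.5 mm and 10.7 degrees, less where a joint would pass 70% of its speed; a pose out of reach is approached as far as the arm can. A call with a gripper value outside its range is refused whole. "gripper" is the opening, from -1 (shut) to 1 (fully open), set as the call begins (left out, the last holds). The fingers move at their own pace and stop on an object; the grip force is fixed at half the most. Time passes only in rows, so rows that repeat a pose let the fingers close, or fill a call up. It gives the time, the measured TCP pose, the force and the opening at its end, in the units of the state.
- robot.state(): the state, without advancing time (a new reading comes with each control period).
- robot.snapshot(name): name is "scene" or "top" or "wrist"; returns a dict with "frame" (480x640x3 uint8, red, green, blue), "fovy" (degrees; the focal length in pixels is half the picture's height over the tangent of half this angle, whatever the lens; pixels are square), "cx", "cy" (the principal point, pixels), "position" and "attitude" of the camera in the world; the wrist camera has in their place "hand_eye" (4x4, takes a point from camera to tool coordinates, whose origin is the TCP and whose axes are the tool frame's). Camera axes: x right, y down, z forward; pixel columns grow to the right and rows downward; lengths in m; the calibration is good to about 2 mm. The wrist camera is an equidistant fisheye: a pixel r from the principal point sees the ray r / f radians off the axis. A picture is of the moment at which its call begins: read the wrist's pose just before it. There is no depth.
- robot.hand_in(): hands the job in, once; it reports no verdict.
The state is a dict: "time_s": time; "q": joint angles; "qvel": joint speeds; "joint_torque": joint torques, N m; "tool_pos": TCP position; "ee_rot": TCP orientation; "force": force on the tool from outside, world axes, zero at the start; "ft_torque": the same for the moment, N m; "opening": finger opening in m.
Only numpy, scipy, OpenCV 4.12 (cv2) and the standard library are available. Lean on these libraries where they do the work, as an engineer would, in place of code of your own. Each camera call takes 0.05 s, during which the arm holds its last target.

## Working session

There is one attempt and no reset: what is moved stays moved. The work goes in short steps, Python scripts to look and compute and a tool call to move; the robot and the scene stay as the last step left them, time stands still between calls to the robot, and variables do not carry over. Pictures are saved under pics/ and viewed, and the job is handed in when it is done.

Besides the shell and the picture viewer there is one more tool, called after "Emit:" in YAML: its name, and indented under it one key for each argument. apply_moves: Moves the arm, as the interface text tells. Its arguments: {"type":"object","properties":{"rows":{"type":"array","items":{"type":"array","items":{"type":"array","items":{"type":"number"}}}},"gripper":{"type":"number"}},"required":["rows"]}

```bash
ls; mkdir -p pics; python3 - <<'E'
from workcell import robot
import cv2
s=robot.state(); print(s)
for n in ["scene","top","wrist"]:
    d=robot.snapshot(n); cv2.imwrite(f"pics/{n}0.png",d["frame"][:,:,::-1])
    print(n,{k:v for k,v in d.items() if k!="frame"})
E
```

```text
pics
{'time_s': 0.0, 'q': array([-1.19340102e+00,  3.53681201e-01,  1.63412889e+00,  1.77484485e-05,
        1.15519816e+00, -2.38820428e-03]), 'qvel': array([ 4.33178140e-05,  1.04578085e-03, -9.60997619e-04, -1.79345494e-03,
        4.52690815e-04, -1.49478674e-04]), 'joint_torque': array([ 4.27058894e-04, -6.05247688e+01, -3.42073238e+01,  1.33699050e-04,
        9.36909928e-03,  7.74082878e-06]), 'tool_pos': array([ 0.23154084, -0.58003023,  0.23854327]), 'ee_rot': array([-0.13355337,  0.6948894 , -0.69390382,  0.13337806]), 'force': array([ 0.30040881, -0.91036423, -0.83186619]), 'ft_torque': array([-0.02549095, -0.01973193, -0.01938612]), 'opening': 0.0853981852644131}
scene {'fovy': 56.95481515798363, 'cx': 321.40128096336167, 'cy': 241.78032073809524, 'position': array([0.1331271 , 0.34504914, 1.11560704]), 'attitude': array([-0.3907477 ,  0.88195113, -0.24306455,  0.10197092])}
top {'fovy': 52.96920129522654, 'cx': 320.6831010310042, 'cy': 243.40884654114262, 'position': array([ 0.37370893, -0.01512175,  1.26782607]), 'attitude': array([-0.69559906,  0.71207511, -0.07398623,  0.06014172])}
wrist {'fovy': 65.70646984690485, 'cx': 321.1793174175134, 'cy': 236.55693242577848, 'hand_eye': array([[-1.12769228e-04,  9.56968186e-01,  2.90192828e-01,
        -7.32761979e-02],
       [ 9.40310467e-04, -2.90192601e-01,  9.56967800e-01,
        -1.34440863e-01],
       [ 9.99999552e-01,  3.80787874e-04, -8.67122407e-04,
         1.06600500e-03],
       [ 0.00000000e+00,  0.00000000e+00,  0.00000000e+00,
         1.00000000e+00]])}
```

View pics/scene0.png

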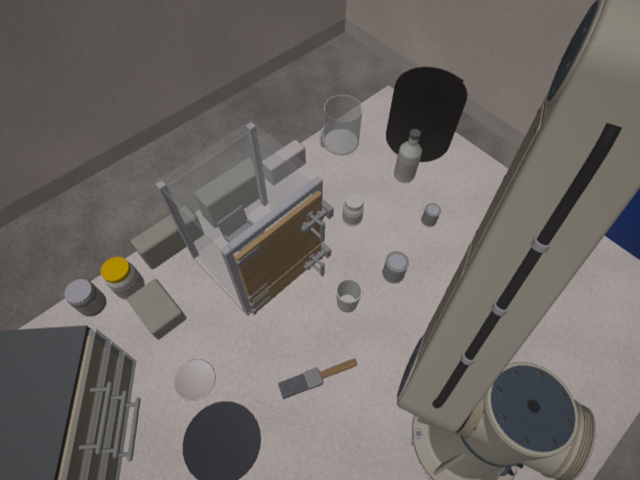

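View pics/top0.png

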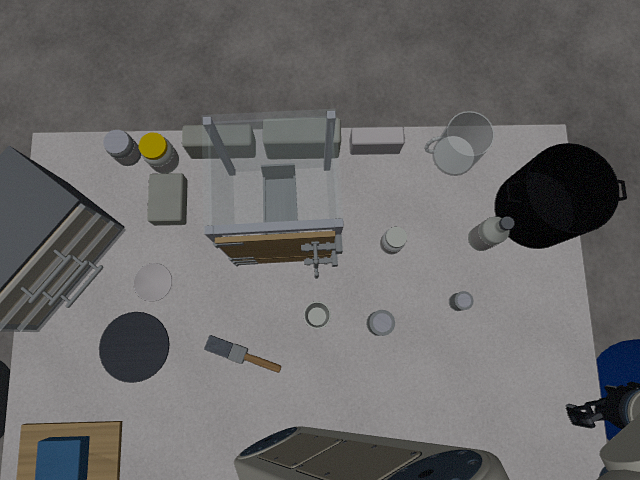

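View pics/wrist0.png

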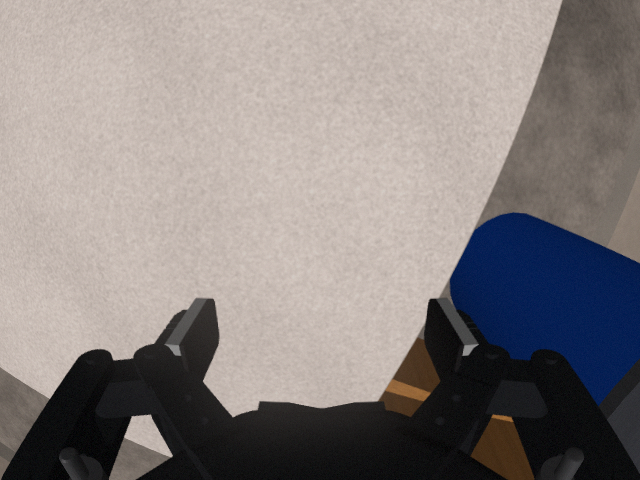

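The pictures show the cabinet with its bars at top-view (315,250), the large tin at about (381,322), the small tin at (461,300), the cup at (317,315), the jar at (394,239) and the bottle at (490,232). I'll zoom in next to measure them.

```bash
cat > h.py <<'E'
import numpy as np, cv2
from scipy.spatial.transform import Rotation as R
from workcell import robot
def cam(n):
    d=robot.snapshot(n); return d
def K(d): return 240/np.tan(np.radians(d["fovy"])/2)
def ray(d,u,v):
    r=np.array([(u-d["cx"])/K(d),(v-d["cy"])/K(d),1.]); return R.from_quat(d["attitude"]).apply(r)
def onz(d,u,v,z):
    r=ray(d,u,v);p=d["position"]; return p+r*(z-p[2])/r[2]
def proj(d,P):
    c=R.from_quat(d["attitude"]).inv().apply(np.asarray(P)-d["position"]); c=np.atleast_2d(c)
    return np.c_[d["cx"]+K(d)*c[:,0]/c[:,2], d["cy"]+K(d)*c[:,1]/c[:,2]]
def tri(a,b):
    # a,b (d,u,v)
    A=np.zeros((3,3));y=np.zeros(3);o=[]
    for d,u,v in (a,b):
        r=ray(d,u,v);r/=np.linalg.norm(r);M=np.eye(3)-np.outer(r,r);A+=M;y+=M@d["position"]
    P=np.linalg.solve(A,y)
    for d,u,v in (a,b): o.append(np.hypot(*(proj(d,P)[0]-[u,v])))
    return P,o
def crop(d,x,y,w,h,s,name):
    im=d["frame"][y:y+h,x:x+w,::-1]; im=cv2.resize(im,None,fx=s,fy=s,interpolation=cv2.INTER_CUBIC); cv2.imwrite("pics/"+name,im)
E
python3 - <<'E'
from h import *
t=cam("top"); s=cam("scene")
crop(t,200,100,160,190,4*0.78,"t1.png"); crop(t,290,210,230,140,3.4,"t2.png")
crop(s,150,110,200,210,2.85,"s1.png"); crop(s,310,180,140,140,4.2,"s2.png")
E
```

```text
(no output)
```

View pics/t1.png

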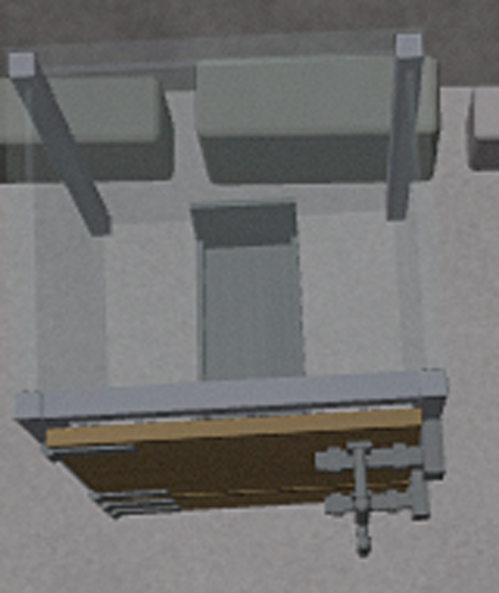

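View pics/t2.png

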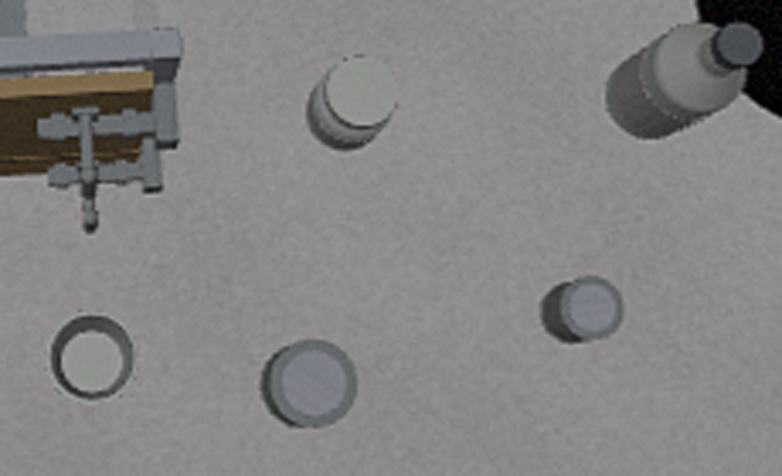

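View pics/s1.png

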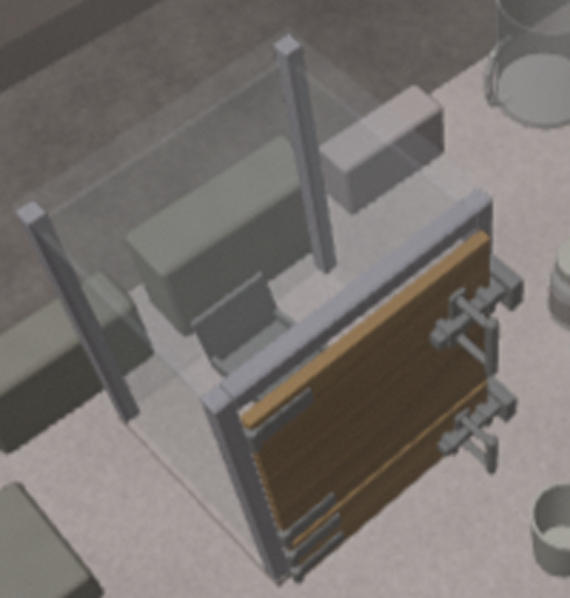

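View pics/s2.png

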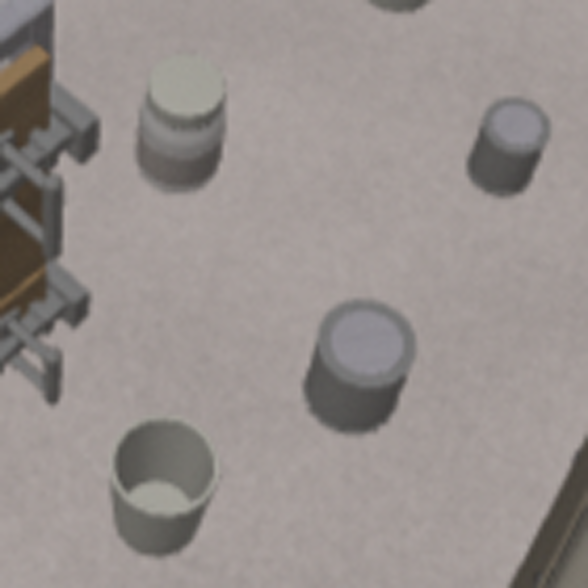

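```bash
python3 - <<'E'
from h import *
t=cam("top"); s=cam("scene")
crop(t,290,215,60,65,9,"t3.png"); crop(t,200,205,160,40,5,"t4.png")
crop(s,290,170,50,110,5.4,"s3.png"); crop(s,215,170,120,90,6,"s4.png")
E
```

```text
(no output)
```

View pics/t3.png

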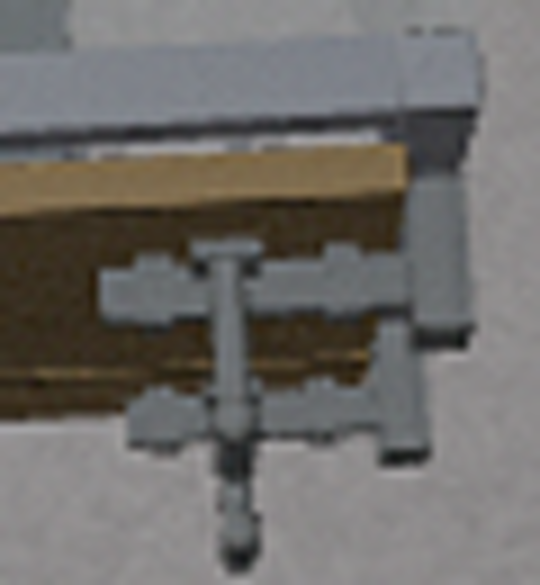

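View pics/t4.png

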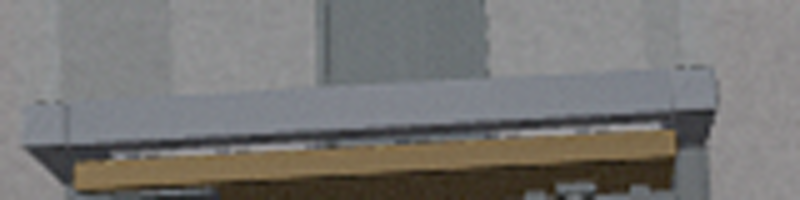

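View pics/s3.png

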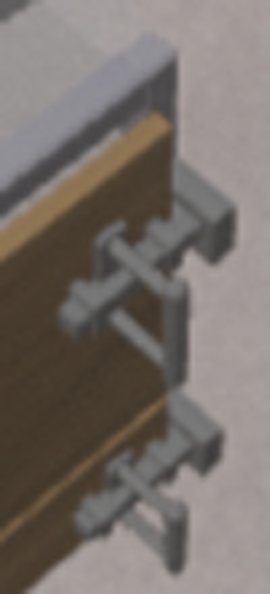

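View pics/s4.png

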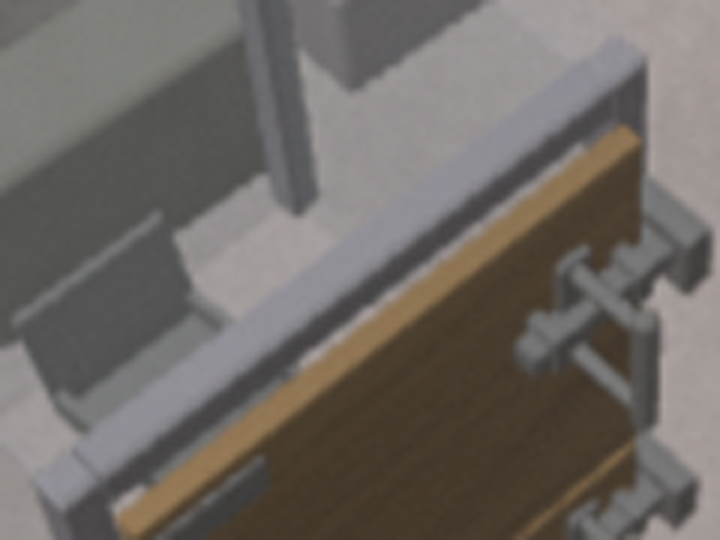

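```bash
python3 - <<'E'
from h import *
t=cam("top"); s=cam("scene")
T=lambda u,v:(t,290+u/9,215+v/9); T4=lambda u,v:(t,200+u/5,205+v/5)
S=lambda u,v:(s,215+u/6,170+v/6); S3=lambda u,v:(s,290+u/5.4,170+v/5.4)
for n,a,b in [("beamL",T4(25,145),S(52,515)),("beamR",T4(715,108),S(645,65)),("doorL",T4(75,190),S(125,535)),("doorR",T4(675,155),S(640,147)),
 ("bartop",T(235,405),S3(176,287)),("keeper front upR",T(470,325),S3(235,208)),("bar2top",T(240,525),S3(176,508))]:
    P,o=tri(a,b); print(n,P.round(4),np.round(o,2))
def ell(d,thr): pass
# tops: large tin centre (t2 crop)
T2=lambda u,v:(t,290+u/3.4,210+v/3.4); S2=lambda u,v:(s,310+u/4.2,180+v/4.2)
for n,a,b,z in [("large",T2(315,381),S2(366,343),.07),("small",T2(591,307),S2(515,127),.055),("jar",T2(361,92),S2(187,86),.095),("cup",T2(92,358),S2(163,466),.085)]:
    P,o=tri(a,b); print(n,P.round(4),np.round(o,2),onz(*a,z).round(4),onz(*b,z).round(4))
print(onz(*T2(738,45),.19), onz(t,153,282,.032),onz(s,195,379,.032))
print("brush",onz(t,208,343,.01),onz(t,281,369,.01), "nadir",proj(t,t["position"]*[1,1,0]))
E
```

```text
beamL [0.5792 0.1943 0.3269] [0.48 0.47]
beamR [ 0.5864 -0.0816  0.3308] [0.31 0.27]
doorL [0.5638 0.1774 0.3127] [0.73 0.72]
doorR [ 0.5723 -0.0663  0.3076] [0.37 0.33]
bartop [ 0.5273 -0.0275  0.2805] [0.73 0.68]
keeper front upR [ 0.5488 -0.0831  0.2612] [0.38 0.34]
bar2top [ 0.5255 -0.03    0.0815] [0.37 0.35]
large [ 0.4029 -0.1904  0.064 ] [0.34 0.31] [ 0.4034 -0.1891  0.07  ] [ 0.4007 -0.1879  0.07  ]
small [ 0.4526 -0.4011  0.0497] [0.28 0.24] [ 0.4529 -0.399   0.055 ] [ 0.4505 -0.3977  0.055 ]
jar [ 0.6104 -0.2304  0.0939] [0.38 0.33] [ 0.611  -0.2296  0.095 ] [ 0.6091 -0.2303  0.095 ]
cup [ 0.4232 -0.0281  0.0809] [0.06 0.06] [ 0.4232 -0.028   0.085 ] [ 0.422  -0.0267  0.085 ]
[ 0.61887256 -0.47126657  0.19      ] [0.51990115 0.3889814  0.032     ] [0.51915331 0.3883332  0.032     ]
brush [0.3632313  0.25061613 0.01      ] [0.29413009 0.06553455 0.01      ] nadir [[312.20602115 336.15206169]]
```

```bash
python3 - <<'E'
from h import *
s=robot.state(); print(R.from_quat(s["ee_rot"]).as_matrix().round(3), s["time_s"])
t=cam("top")
T=lambda u,v:(t,200+u/3.12,100+v/3.12)
yaw=.03;O=np.array([.582,.056,0]);C=R.from_euler('z',yaw)
print(robot.state()["time_s"])
# lane: points of floor edge / stop top
for n,(u,v),z in [("stop top L",(192,207),.044+.058),("stop top R",(295,203),.102),("floorL near stop",(203,245),.046),("floorR",(296,243),.046),("floorL mid",(203,380),.085),("floorR mid",(303,376),.085)]:
    P=onz(*T(u,v),z); print(n,P.round(3),C.inv().apply(P-O).round(4))
E
```

```text
[[-0.929 -0.     0.371]
 [-0.371  0.    -0.929]
 [-0.    -1.    -0.   ]] 0.45
0.5
stop top L [0.8   0.104 0.102] [0.2193 0.0416 0.102 ]
stop top R [0.802 0.02  0.102] [ 0.2187 -0.0421  0.102 ]
floorL near stop [0.786 0.101 0.046] [0.2057 0.0385 0.046 ]
floorR [0.787 0.022 0.046] [ 0.2036 -0.0403  0.046 ]
floorL mid [0.659 0.097 0.085] [0.0785 0.039  0.085 ]
floorR mid [0.661 0.017 0.085] [ 0.0778 -0.0417  0.085 ]
```

```bash
cat >> h.py <<'E'
O=np.array([.582,.056,0]);C=R.from_euler('z',.03)
def pose(yaw,pitch,up=True):
    c,s=np.cos(pitch),np.sin(pitch)
    y=np.array([c*np.cos(yaw),c*np.sin(yaw),-s]); z=np.array([np.sin(yaw),-np.cos(yaw),0])
    if not up: z=-z
    return R.from_matrix(np.c_[np.cross(y,z),y,z])
def goto(grasp,yaw,pitch,back=0,up=True,gp=.011):
    st=robot.state(); Rt=pose(yaw,pitch,up); y=Rt.as_matrix()[:,1]
    P=np.asarray(grasp)+(gp-back)*y
    rv=(Rt*R.from_quat(st["ee_rot"]).inv()).as_rotvec()
    print("shift mm",((P-st["tool_pos"])*1000).round(1),"rv",rv.round(3),"deg",np.degrees(np.linalg.norm(rv)).round(0),"TCP",P.round(3),"t",round(st["time_s"],2))
def where():
    st=robot.state(); M=R.from_quat(st["ee_rot"]).as_matrix()
    print("t",round(st["time_s"],2),"tcp",st["tool_pos"].round(4),"grasp",(st["tool_pos"]-.011*M[:,1]).round(4),"y",M[:,1].round(3),"z",M[:,2].round(3),"q",st["q"].round(3),"F",st["force"].round(1),"open",round(st["opening"],4))
    open("log.txt","a").write(repr((st["q"].tolist(),st["tool_pos"].tolist(),st["ee_rot"].tolist()))+"\n")
E
python3 - <<'E'
from h import *
where()
goto([.527,-.028,.25],.03,.55,back=.09)
goto([.527,-.028,.25],.03,.55,back=.09,up=False)
E
```

```text
t 0.5 tcp [ 0.2317 -0.5804  0.2392] grasp [ 0.2317 -0.5804  0.2502] y [-0.  0. -1.] z [ 0.371 -0.929 -0.   ] q [-1.193  0.353  1.633 -0.     1.155 -0.002] F [ 0.3  0.5 -0.4] open 0.0854
shift mm [228.  550.4  52.1] rv [ 0.209 -1.004 -0.319] deg 62.0 TCP [ 0.46  -0.03   0.291] t 0.5
shift mm [228.  550.4  52.1] rv [-1.373 -0.285  2.466] deg 163.0 TCP [ 0.46  -0.03   0.291] t 0.5
```

Emit:
apply_moves:
  rows:
    - [[25, 55, 20, 0.02, -0.1, -0.03], [48, 110, 40, 0.04, -0.2, -0.06], [70, 165, 60, 0.06, -0.3, -0.1], [93, 220, 70, 0.08, -0.4, -0.13], [115, 275, 75, 0.1, -0.5, -0.16], [138, 330, 75, 0.12, -0.6, -0.19], [160, 385, 70, 0.15, -0.7, -0.22], [183, 440, 65, 0.17, -0.8, -0.255], [205, 495, 60, 0.19, -0.9, -0.29], [228, 550, 52, 0.209, -1.004, -0.319]]
  gripper: -0.1

```text
time_s: 1.75
tool_pos: [0.453, -0.066, 0.3081]
ee_rot: [0.31, 0.631, -0.614, 0.359]
force: [1.6, 0.2, 1.9]
opening: 0.0384
```

```bash
python3 - <<'E'
from h import *
where()
d=cam("wrist"); cv2.imwrite("pics/w1.png",d["frame"][:,:,::-1]); where()
goto([.527,-.028,.25],.03,.55,back=.09)
E
```

```text
t 1.75 tcp [ 0.453  -0.066   0.3081] grasp [ 0.4438 -0.0666  0.3141] y [ 0.832  0.054 -0.552] z [ 0.072 -0.997  0.011] q [-0.457 -0.295  2.513  1.559  0.429 -0.307] F [1.6 0.2 1.9] open 0.0384
t 1.8 tcp [ 0.4545 -0.0654  0.3093] grasp [ 0.4453 -0.066   0.3153] y [ 0.835  0.055 -0.547] z [ 0.07  -0.998  0.007] q [-0.454 -0.294  2.514  1.579  0.429 -0.32 ] F [-0.9 -0.8 -0.4] open 0.0385
shift mm [  5.2  35.4 -18. ] rv [ 0.008 -0.029 -0.04 ] deg 3.0 TCP [ 0.46  -0.03   0.291] t 1.8
```

View pics/w1.png

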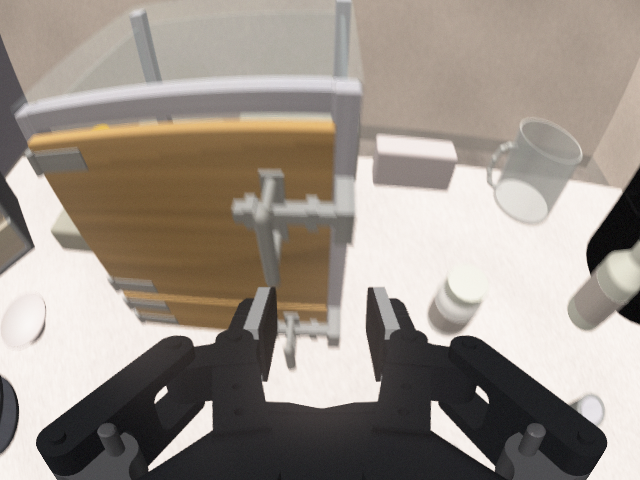

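Emit:
apply_moves:
  rows:
    - [[0, 0, 0, 0, 0, 0], [0, 0, 0, 0, 0, 0], [0, 0, 0, 0, 0, 0], [0, 0, 0, 0, 0, 0], [0, 0, 0, 0, 0, 0], [0, 0, 0, 0, 0, 0], [0, 0, 0, 0, 0, 0], [0, 0, 0, 0, 0, 0], [0, 0, 0, 0, 0, 0], [0, 0, 0, 0, 0, 0]]

```text
time_s: 3.05
tool_pos: [0.4541, -0.0686, 0.309]
ee_rot: [0.31, 0.631, -0.614, 0.358]
force: [-0.3, -0.3, -0.4]
opening: 0.0383
```

```bash
python3 - <<'E'
from h import *
where()
goto([.527,-.028,.25],.03,.55,back=.02)
goto([.527,-.028,.25],.03,.55,back=-.002)
# wrist cam: bar position check
st=robot.state(); d=cam("wrist"); cv2.imwrite("pics/w2.png",d["frame"][:,:,::-1])
def wproj(st,d,P):
    M=R.from_quat(st["ee_rot"]).as_matrix(); p=M.T@(np.asarray(P)-st["tool_pos"]); H=d["hand_eye"]
    c=H[:3,:3].T@(p-H[:3,3]); f=240/np.tan(np.radians(d["fovy"])/2); th=np.arctan2(np.hypot(c[0],c[1]),c[2]); k=f*th/np.hypot(c[0],c[1])
    return d["cx"]+k*c[0],d["cy"]+k*c[1]
for z in (.282,.247,.212): print(np.round(wproj(st,d,[.527,-.028,z]),1))
E
```

```text
t 3.05 tcp [ 0.4541 -0.0686  0.309 ] grasp [ 0.445  -0.0692  0.315 ] y [ 0.832  0.053 -0.553] z [ 0.071 -0.997  0.011] q [-0.464 -0.293  2.509  1.55   0.433 -0.302] F [-0.3 -0.3 -0.4] open 0.0383
shift mm [ 65.2  40.4 -54.3] rv [ 0.013 -0.035 -0.041] deg 3.0 TCP [ 0.519 -0.028  0.255] t 3.05
shift mm [ 84.   40.9 -65.8] rv [ 0.013 -0.035 -0.041] deg 3.0 TCP [ 0.538 -0.028  0.243] t 3.05
[259.5 219.7]
[265.7 254.9]
[270.8 283.1]
```

View pics/w2.png

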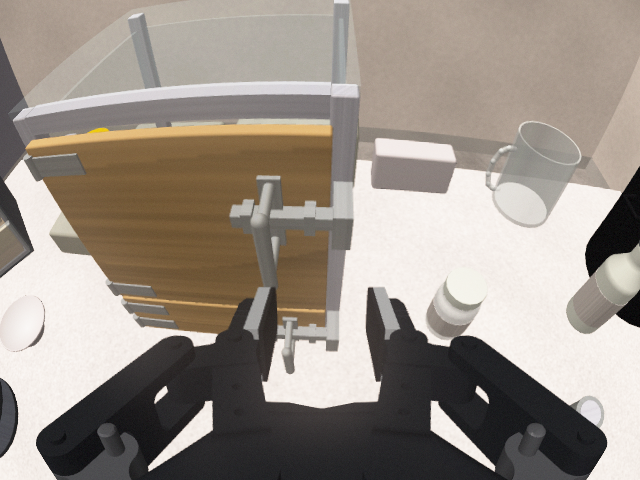

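Emit:
apply_moves:
  rows:
    - [[10, 13, -11, 0.005, -0.01, -0.015], [20, 26, -22, 0.01, -0.02, -0.03], [31, 42, -33, 0.013, -0.035, -0.041], [31, 42, -33, 0.013, -0.035, -0.041], [40, 42, -39, 0.013, -0.035, -0.041], [50, 43, -45, 0.013, -0.035, -0.041], [60, 43, -51, 0.013, -0.035, -0.041], [70, 43, -57, 0.013, -0.035, -0.041], [79, 43, -63, 0.013, -0.035, -0.041], [79, 43, -63, 0.013, -0.035, -0.041]]

```text
time_s: 4.35
tool_pos: [0.5335, -0.0256, 0.2453]
ee_rot: [0.336, 0.622, -0.612, 0.354]
force: [-0.6, -0.4, -0.2]
opening: 0.0383
```

```bash
python3 - <<'E'
from h import *
where()
d=cam("wrist"); cv2.imwrite("pics/w3.png",d["frame"][:,:,::-1])
E
```

```text
t 4.35 tcp [ 0.5335 -0.0256  0.2453] grasp [ 0.5241 -0.0259  0.2511] y [ 0.852  0.025 -0.524] z [ 0.03 -1.   -0.  ] q [-0.142  0.036  2.507  2.79   0.437 -1.341] F [-0.6 -0.4 -0.2] open 0.0383
```

View pics/w3.png

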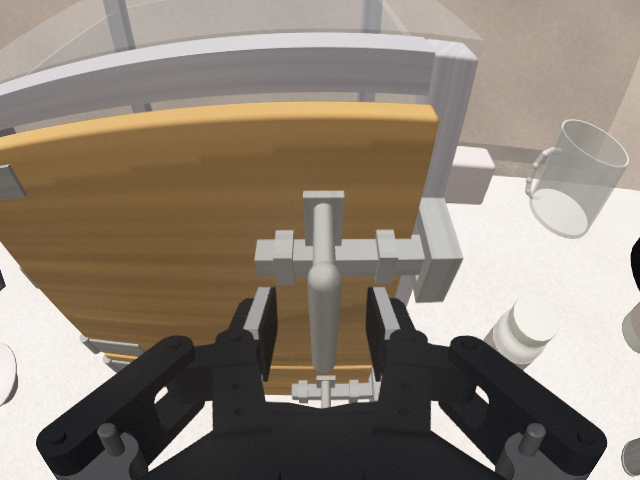

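Emit:
apply_moves:
  rows:
    - [[0, 0, 0, 0, 0, 0], [0, 0, 0, 0, 0, 0], [0, 0, 0, 0, 0, 0], [0, 0, 0, 0, 0, 0], [0, 6, 0, 0, 0, 0], [0, 12, 0, 0, 0, 0], [0, 18, 0, 0, 0, 0], [-1, 23, 0, 0, 0, 0], [-1, 27, 0, 0, 0, 0], [-1, 27, 0, 0, 0, 0]]
  gripper: -1

```text
time_s: 5.65
tool_pos: [0.5318, 0.0017, 0.246]
ee_rot: [0.336, 0.622, -0.612, 0.355]
force: [-7.9, -0.5, 5.3]
opening: 0.0089
```

```bash
python3 - <<'E'
from h import *
where()
d=cam("wrist"); cv2.imwrite("pics/w4.png",d["frame"][:,:,::-1])
E
```

```text
t 5.65 tcp [0.5318 0.0017 0.246 ] grasp [0.5224 0.0014 0.2518] y [ 0.852  0.025 -0.523] z [ 0.03 -1.    0.  ] q [-0.034  0.028  2.514  3.009  0.423 -1.483] F [-7.9 -0.5  5.3] open 0.0089
```

View pics/w4.png

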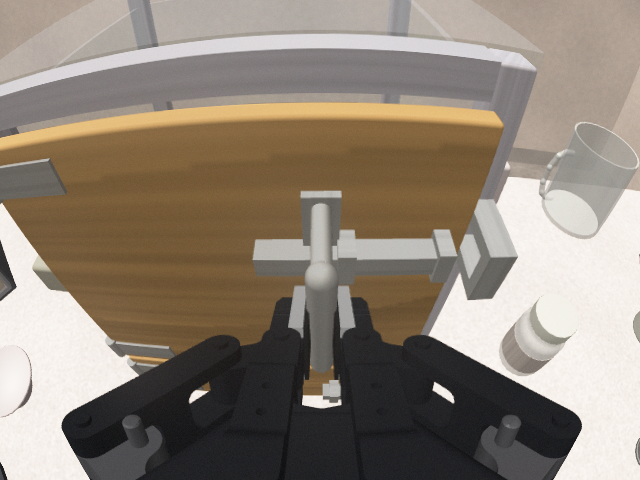

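```bash
cat >> h.py <<'E'
H=O+C.apply([-.014,.122,0])
def swing(ths,tyaw,dp=None):
    """from the current pose: leaf turned by th (from now), tool turned by tyaw; prints rows"""
    st=robot.state(); R0=R.from_quat(st["ee_rot"]); y0=R0.as_matrix()[:,1]; P0=st["tool_pos"]
    off=-y0*.0077; B=P0+off
    for th,ty in zip(ths,tyaw):
        Bn=H+R.from_euler('z',-th).apply(B-H); Bn[2]=B[2]
        P=Bn-R.from_euler('z',ty).apply(off); d=(P-P0)*1000
        print([round(float(x),1) for x in d],round(float(ty),3))
E
python3 - <<'E'
from h import *
print(H); swing(np.arange(1,11)*.08,-np.arange(1,11)*.03)
E
```

```text
[0.56434685 0.17752517 0.        ]
[-13.9, 3.5, 0.0] -0.03
[-27.6, 8.1, 0.0] -0.06
[-40.7, 13.8, 0.0] -0.09
[-53.4, 20.5, 0.0] -0.12
[-65.5, 28.1, 0.0] -0.15
[-77.0, 36.8, 0.0] -0.18
[-87.7, 46.3, 0.0] -0.21
[-97.6, 56.6, 0.0] -0.24
[-106.6, 67.7, 0.0] -0.27
[-114.7, 79.5, 0.0] -0.3
```

```bash
cat > kin.py <<'E'
import numpy as np
from scipy.spatial.transform import Rotation as R
from scipy.optimize import least_squares
rz=lambda a:R.from_euler('z',a); ry=lambda a:R.from_euler('y',a)
T0=np.c_[[0,-1,0],[0,0,1],[-1,0,0]].astype(float)
def basis(q):
    A=rz(q[0]);B=A*ry(q[1]);Cc=B*ry(q[2]);W=Cc*rz(q[3])*ry(q[4])*rz(q[5])
    J=np.c_[A.apply([1,0,0]),[0,0,1],B.apply([0,0,1]),Cc.apply([1,0,0]),Cc.apply([0,0,1]),W.apply([0,0,1])]
    return J,W.as_matrix()@T0
D=[eval(l) for l in open("log.txt")]
A=np.vstack([basis(q)[0] for q,_,_ in D]);y=np.hstack([p for _,p,_ in D])
par,res,rk,sv=np.linalg.lstsq(A,y,rcond=None)
def fk(q): J,M=basis(q); return J@par,M
lo=np.array([-2.63,-.92,.06,-1.3,0,-3.02]);hi=np.array([2.63,2.1,2.66,4.44,2.69,3.02])
def ik(P,Rt,q0,w=.3):
    f=lambda q:np.r_[(fk(q)[0]-P)*10, 3*R.from_matrix(fk(q)[1].T@Rt).as_rotvec()]
    s=least_squares(f,np.clip(q0,lo+1e-3,hi-1e-3),bounds=(lo,hi)); return s.x,np.abs(s.fun).max()
E
python3 - <<'E'
from kin import *
print(par.round(4),sv.round(3))
for q,p,e in D:
    P,M=fk(q); print((P-p).round(4),np.abs(M-R.from_quat(e).as_matrix()).max().round(4))
E
```

```text
[-0.0048  0.2975  0.571   0.0599  0.4991  0.3383] [4.609 3.636 1.072 0.492 0.292 0.238]
[-0.0014 -0.0006 -0.0006] 0.0
[0.     0.     0.0003] 0.0
[ 0.     -0.      0.0003] 0.0
[0.     0.     0.0003] 0.0
[-0.0002 -0.001  -0.0002] 0.0
[-0.0001 -0.0013 -0.0002] 0.0
```

```bash
cat > plan1.py <<'E'
from h import *; import kin
st=robot.state(); q=st["q"]; B0=st["tool_pos"]-.0077*R.from_quat(st["ee_rot"]).as_matrix()[:,1]
def feas(P,Rt,seeds):
    best=None
    for s in seeds:
        x,e=kin.ik(P,Rt,s)
        if e<.01 and (best is None or abs(x-q).max()<abs(best-q).max()): best=x
    return best
seeds=[q,[0,.2,2.2,0,.6,-1.5],[0.2,.2,2.2,1.5,.6,-.5],[.3,.2,2.2,3.9,.6,-2],[.3,0,2.2,-1.,.8,-1.5]]
for th in (.4,.8,1.2,1.65):
    B=H+R.from_euler('z',-th).apply(B0-H);B[2]=B0[2]
    for pit in (.2,.55,.8,1.1):
        row=[]
        for ty in (-.0,-.4,-.8,-1.2,-1.6):
            Rt=pose(.03+ty,pit); P=B+.0077*Rt.as_matrix()[:,1]
            x=feas(P,Rt.as_matrix(),seeds); row.append("-" if x is None else "%.1f/%.1f/%.1f"%(x[3],x[4],x[2]))
        print(th,pit,row)
E
python3 plan1.py
```

```text
0.4 0.2 ['-', '4.3/1.3/2.6', '-', '-1.1/1.6/2.1', '-0.9/1.8/1.9']
0.4 0.55 ['3.3/0.4/2.6', '-', '-1.3/1.1/2.3', '-1.0/1.3/2.1', '-0.8/1.5/1.9']
0.4 0.8 ['-0.5/0.1/2.5', '-1.2/0.6/2.4', '-1.0/0.9/2.3', '-0.8/1.2/2.1', '-0.7/1.4/1.9']
0.4 1.1 ['-0.0/0.5/2.3', '-0.5/0.7/2.2', '-', '-0.5/1.1/2.1', '-0.5/1.2/1.9']
0.8 0.2 ['-', '-', '-1.3/1.5/2.3', '-1.0/1.6/2.1', '-0.8/1.8/1.9']
0.8 0.55 ['-', '-', '-1.1/1.2/2.3', '-0.9/1.4/2.1', '-0.7/1.6/1.9']
0.8 0.8 ['-1.0/0.3/2.5', '-1.1/0.8/2.4', '-0.9/1.1/2.3', '-0.8/1.3/2.1', '-0.6/1.5/1.9']
0.8 1.1 ['-0.2/0.6/2.3', '-0.5/0.7/2.3', '-', '-0.5/1.1/2.1', '-0.4/1.3/2.0']
1.2 0.2 ['-', '-', '-1.1/1.5/2.2', '-0.9/1.7/2.0', '-0.7/1.9/1.8']
1.2 0.55 ['-', '-1.3/1.1/2.4', '-1.0/1.3/2.2', '-0.8/1.5/2.0', '-0.6/1.7/1.8']
1.2 0.8 ['-', '-1.0/0.9/2.4', '-0.9/1.2/2.2', '-0.7/1.4/2.0', '-0.5/1.5/1.9']
1.2 1.1 ['-0.4/0.6/2.3', '-0.6/0.8/2.3', '-0.6/1.0/2.2', '-0.5/1.2/2.0', '-0.4/1.3/1.9']
1.65 0.2 ['4.4/1.3/2.6', '-', '-1.1/1.6/2.1', '-0.9/1.8/1.8', '-0.7/2.0/1.6']
1.65 0.55 ['-', '-1.2/1.1/2.3', '-1.0/1.4/2.1', '-0.7/1.6/1.9', '-0.6/1.8/1.7']
1.65 0.8 ['-1.2/0.6/2.4', '-1.0/1.0/2.2', '-0.8/1.2/2.1', '-0.6/1.4/1.9', '-0.5/1.6/1.8']
1.65 1.1 ['-0.5/0.7/2.2', '-', '-0.5/1.1/2.0', '-0.4/1.3/1.9', '-0.3/1.4/1.8']
```

```bash
cat > plan2.py <<'E'
from h import *; import kin
st=robot.state(); q=st["q"].copy(); B0=st["tool_pos"]-.0077*R.from_quat(st["ee_rot"]).as_matrix()[:,1]
way=[(0,0.03,.55),(0,.33,.55),(0,.33,1.0),(0,.03,1.0),(1.0,-.97,1.0),(1.65,-1.62,1.0)]
for a,b in zip(way[:-1],way[1:]):
    for f in np.arange(1,11)/10:
        th,yw,pt=np.array(a)+(np.array(b)-a)*f
        B=H+R.from_euler('z',-th).apply(B0-H);B[2]=B0[2]
        Rt=pose(yw,pt);P=B+.0077*Rt.as_matrix()[:,1]
        qn,e=kin.ik(P,Rt.as_matrix(),q); 
        if round(f*10)%2==0: print(np.round([th,yw,pt],2),qn.round(2),"dq",abs(qn-q).max().round(2),round(e,3))
        q=qn
E
python3 plan2.py
```

```text
[0.   0.09 0.55] [-0.1   0.03  2.51  2.76  0.44 -1.32] dq 0.13 0.0
[0.   0.15 0.55] [-0.16  0.04  2.5   2.53  0.47 -1.18] dq 0.11 0.0
[0.   0.21 0.55] [-0.23  0.05  2.49  2.33  0.52 -1.07] dq 0.1 0.0
[0.   0.27 0.55] [-0.28  0.06  2.48  2.16  0.57 -0.98] dq 0.08 0.0
[0.   0.33 0.55] [-0.33  0.08  2.46  2.02  0.62 -0.92] dq 0.07 0.0
[0.   0.33 0.64] [-0.3   0.03  2.41  1.81  0.51 -0.68] dq 0.13 0.0
[0.   0.33 0.73] [-0.26  0.    2.36  1.51  0.43 -0.35] dq 0.17 0.0
[0.   0.33 0.82] [-0.23 -0.01  2.31  1.15  0.41  0.03] dq 0.19 0.0
[0.   0.33 0.91] [-0.19 -0.02  2.26  0.82  0.43  0.38] dq 0.17 0.0
[0.   0.33 1.  ] [-0.16 -0.01  2.2   0.56  0.5   0.65] dq 0.12 0.0
[0.   0.27 1.  ] [-0.13 -0.02  2.21  0.49  0.46  0.78] dq 0.07 0.0
[0.   0.21 1.  ] [-0.1  -0.02  2.22  0.41  0.43  0.93] dq 0.08 0.0
[0.   0.15 1.  ] [-0.07 -0.03  2.22  0.31  0.4   1.1 ] dq 0.09 0.0
[0.   0.09 1.  ] [-0.04 -0.03  2.23  0.19  0.39  1.28] dq 0.09 0.0
[0.   0.03 1.  ] [-0.01 -0.03  2.23  0.06  0.38  1.48] dq 0.1 0.0
[ 0.2  -0.17  1.  ] [ 0.14 -0.09  2.28 -0.4   0.43  2.19] dq 0.35 0.0
[ 0.4  -0.37  1.  ] [ 0.31 -0.1   2.29 -0.65  0.6   2.74] dq 0.25 0.0
[ 0.6  -0.57  1.  ] [ 0.45 -0.09  2.26 -0.67  0.78  3.02] dq 0.09 0.08
[ 0.8  -0.77  1.  ] [ 0.47 -0.08  2.19 -0.52  0.92  3.02] dq 0.07 0.384
[ 1.   -0.97  1.  ] [ 0.45 -0.05  2.12 -0.38  1.02  3.02] dq 0.06 0.696
[ 1.13 -1.1   1.  ] [ 0.43 -0.03  2.07 -0.3   1.07  3.02] dq 0.04 0.895
[ 1.26 -1.23  1.  ] [ 0.41  0.    2.03 -0.23  1.11  3.02] dq 0.04 1.089
[ 1.39 -1.36  1.  ] [ 0.38  0.04  2.   -0.15  1.14  3.02] dq 0.04 1.279
[ 1.52 -1.49  1.  ] [ 0.35  0.07  1.97 -0.08  1.16  3.02] dq 0.04 1.469
[ 1.65 -1.62  1.  ] [0.32 0.1  1.95 0.01 1.16 3.02] dq 0.04 1.665
```

```bash
python3 - <<'E'
from h import *; import kin
swing(np.arange(1,9)*.05,np.zeros(8))
st=robot.state();q=st["q"]
for d in ([-28,4],[-53,14],[-69,21],[-76,25]):
    x,e=kin.ik(st["tool_pos"]+np.r_[d,0]/1000,R.from_quat(st["ee_rot"]).as_matrix(),q); print(d,x.round(3),round(e,4)); q=x
E
```

```text
[-8.8, 2.2, 0.0] 0.0
[-17.4, 4.8, 0.0] 0.0
[-25.9, 7.8, 0.0] 0.0
[-34.2, 11.3, 0.0] 0.0
[-42.3, 15.2, 0.0] 0.0
[-50.3, 19.4, 0.0] 0.0
[-58.0, 24.1, 0.0] 0.0
[-65.5, 29.1, 0.0] 0.0
[-28, 4] [-0.014 -0.022  2.563  3.05   0.421 -1.51 ] 0.0
[-53, 14] [ 0.037 -0.07   2.605  3.156  0.415 -1.581] 0.0
[-69, 21] [ 0.08  -0.102  2.631  3.249  0.41  -1.643] 0.0
[-76, 25] [ 0.107 -0.117  2.642  3.308  0.408 -1.684] 0.0
```

Emit:
apply_moves:
  rows:
    - [[-9, 2, 0, 0, 0, 0], [-17, 5, 0, 0, 0, 0], [-26, 8, 0, 0, 0, 0], [-34, 11, 0, 0, 0, 0], [-42, 15, 0, 0, 0, 0], [-50, 19, 0, 0, 0, 0], [-58, 24, 0, 0, 0, 0], [-65, 29, 0, 0, 0, 0], [-65, 29, 0, 0, 0, 0], [-65, 29, 0, 0, 0, 0]]

```text
time_s: 6.95
tool_pos: [0.4665, 0.0301, 0.246]
ee_rot: [0.337, 0.622, -0.612, 0.354]
force: [-3.9, -7.3, 4.2]
opening: 0.0087
```

```bash
python3 - <<'E'
from h import *
where()
d=cam("wrist"); cv2.imwrite("pics/w5.png",d["frame"][:,:,::-1])
E
```

```text
t 6.95 tcp [0.4665 0.0301 0.246 ] grasp [0.4571 0.0299 0.2517] y [ 0.852  0.025 -0.523] z [ 0.029 -1.    -0.001] q [ 0.112 -0.092  2.625  3.318  0.416 -1.688] F [-3.9 -7.3  4.2] open 0.0087
```

View pics/w5.png

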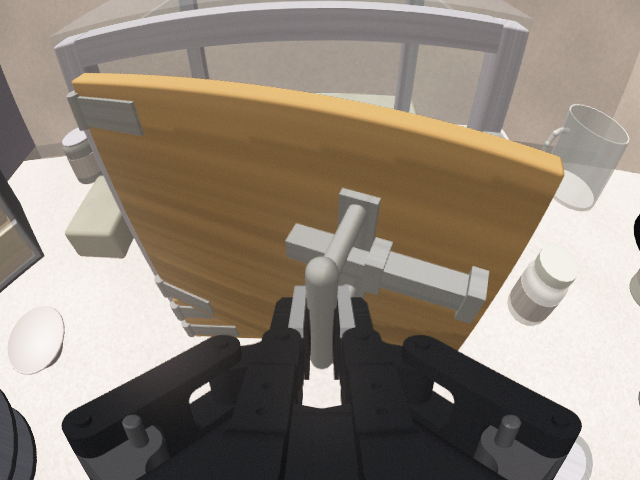

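```bash
cat > sim.py <<'E'
from h import *; import kin
def sim(way,q,n=10):
    """way: list of (TCP xyz, yaw, pitch)"""
    for a,b in zip(way[:-1],way[1:]):
        m=0;em=0;q0=q
        for f in np.arange(1,n+1)/n:
            v=np.r_[a[0],a[1:]]+(np.r_[b[0],b[1:]]-np.r_[a[0],a[1:]])*f
            qn,e=kin.ik(v[:3],pose(v[3],v[4]).as_matrix(),q); m=max(m,abs(qn-q).max());em=max(em,e); q=qn
        print(v.round(3),q.round(2),"maxstep",m.round(2),"err",round(em,3))
    return q
E
python3 - <<'E'
from sim import *
q=robot.state()["q"]
q=sim([([.4665,.0301,.246],.03,.55),([.462,.03,.35],.03,.55),([.46,.0,.37],.35,.65),([.46,-.01,.37],.35,1.2),([.5445,-.013,.38],.03,1.55),([.5445,-.013,.295],.03,1.55)],q)
def W(c): return (O+C.apply([c[0],c[1],0]))
for th in (.5,.8,1.1,1.4,1.7):
    c=np.array([-.014,.122])+.19*np.array([-np.sin(th),-np.cos(th)])-.028*np.array([-np.cos(th),np.sin(th)])
    w=W(c);w[2]=.295; q,e=kin.ik(w,pose(.03,1.55).as_matrix(),q); print(th,w.round(4),q.round(2),round(e,3))
E
```

```text
[0.462 0.03  0.35  0.03  0.55 ] [ 0.09 -0.39  2.51  4.44  0.05 -2.84] maxstep 0.37 err 0.067
[0.46 0.   0.37 0.35 0.65] [ 0.08 -0.39  2.5   4.36  0.   -2.94] maxstep 0.05 err 0.701
[ 0.46 -0.01  0.37  0.35  1.2 ] [ 0.02 -0.21  2.48  4.25  0.   -2.96] maxstep 0.02 err 1.393
[ 0.544 -0.013  0.38   0.03   1.55 ] [-0.02 -0.03  2.35  4.36  0.   -2.84] maxstep 0.06 err 2.379
[ 0.544 -0.013  0.295  0.03   1.55 ] [-0.02  0.09  2.36  4.44  0.   -2.92] maxstep 0.08 err 2.342
0.5 [ 0.5033 -0.0046  0.295 ] [-0.01  0.04  2.42  4.44  0.   -2.91] 1.971
0.8 [0.4522 0.0216 0.295 ] [ 0.05 -0.01  2.49  4.44  0.   -2.85] 1.912
1.1 [0.4111 0.0617 0.295 ] [ 0.15 -0.05  2.55  4.44  0.   -2.75] 1.852
1.4 [0.3837 0.1122 0.295 ] [ 0.28 -0.06  2.57  4.44  0.   -2.62] 1.783
1.7 [0.3725 0.1685 0.295 ] [ 0.42 -0.05  2.56  4.44  0.   -2.48] 1.71
```

```bash
python3 - <<'E'
from sim import *
q0=robot.state()["q"]
for yw in (.25,.4,.55):
    b=np.array([np.cos(yw)*.85,np.sin(yw)*.85,-.52])
    P1=np.array([.459,.03,.25])+.0077*b   # about bar
    P2=P1-.05*b
    print(yw,P1,P2)
    q=sim([([.4665,.0301,.246],.03,.55),(P1,yw,.55),(P2,yw,.6),(P2+[0,-.02,.06],yw,1.0),([.48,-.05,.37],yw,1.3),([.5445,-.013,.38],.03,1.55),([.5445,-.013,.295],.03,1.55)],q0)
E
```

```text
0.25 [0.46534153 0.03161926 0.245996  ] [0.42416275 0.02110459 0.271996  ]
[0.465 0.032 0.246 0.25  0.55 ] [-0.21 -0.07  2.61  2.29  0.53 -1.04] maxstep 0.12 err 0.0
[0.424 0.021 0.272 0.25  0.6  ] [-0.3  -0.28  2.6   1.71  0.45 -0.49] maxstep 0.07 err 0.0
[0.424 0.001 0.332 0.25  1.   ] [-0.18 -0.35  2.25  0.34  0.74  0.95] maxstep 0.23 err 0.0
[ 0.48 -0.05  0.37  0.25  1.3 ] [-0.18 -0.12  1.92  0.13  1.11  1.1 ] maxstep 0.04 err 0.0
[ 0.544 -0.013  0.38   0.03   1.55 ] [-0.02  0.11  1.64  0.    1.37  1.52] maxstep 0.06 err 0.0
[ 0.544 -0.013  0.295  0.03   1.55 ] [-0.02  0.17  1.76  0.    1.2   1.52] maxstep 0.02 err 0.0
0.4 [0.46502834 0.03254874 0.245996  ] [0.42588325 0.01599846 0.271996  ]
[0.465 0.033 0.246 0.4   0.55 ] [-0.38 -0.02  2.56  1.9   0.69 -0.89] maxstep 0.2 err 0.0
[0.426 0.016 0.272 0.4   0.6  ] [-0.5  -0.2   2.55  1.51  0.71 -0.54] maxstep 0.04 err 0.0
[ 0.426 -0.004  0.332  0.4    1.   ] [-0.28 -0.32  2.23  0.48  0.83  0.63] maxstep 0.15 err 0.0
[ 0.48 -0.05  0.37  0.4   1.3 ] [-0.21 -0.11  1.9   0.17  1.13  0.9 ] maxstep 0.04 err 0.0
[ 0.544 -0.013  0.38   0.03   1.55 ] [-0.02  0.11  1.64  0.    1.37  1.52] maxstep 0.08 err 0.0
[ 0.544 -0.013  0.295  0.03   1.55 ] [-0.02  0.17  1.76  0.    1.2   1.52] maxstep 0.02 err 0.0
0.55 [0.46457977 0.03342099 0.245996  ] [0.42834748 0.01120678 0.271996  ]
[0.465 0.033 0.246 0.55  0.55 ] [-0.49  0.03  2.51  1.65  0.83 -0.85] maxstep 0.27 err 0.0
[0.428 0.011 0.272 0.55  0.6  ] [-0.62 -0.11  2.49  1.37  0.89 -0.61] maxstep 0.03 err 0.0
[ 0.428 -0.009  0.332  0.55   1.   ] [-0.37 -0.26  2.2   0.57  0.92  0.37] maxstep 0.11 err 0.0
[ 0.48 -0.05  0.37  0.55  1.3 ] [-0.24 -0.09  1.89  0.21  1.16  0.72] maxstep 0.05 err 0.0
[ 0.544 -0.013  0.38   0.03   1.55 ] [-0.02  0.11  1.64  0.    1.37  1.52] maxstep 0.1 err 0.0
[ 0.544 -0.013  0.295  0.03   1.55 ] [-0.02  0.17  1.76  0.    1.2   1.52] maxstep 0.02 err 0.0
```

Emit:
apply_moves:
  rows:
    - [[0, 0, 0, 0, 0, 0], [0, 0, 0, 0, 0, 0], [0, 0, 0, 0, 0, 0], [0, 1, 0, 0, 0, 0.1], [-1, 1, 0, 0, 0, 0.2], [-1, 2, 0, 0, 0, 0.32], [-10, -1, 6, 0, 0, 0.32], [-22, -5, 14, 0, 0, 0.32], [-32, -9, 20, 0, 0, 0.32], [-41, -12, 26, 0, 0, 0.32]]
  gripper: -0.1

```text
time_s: 8.25
tool_pos: [0.4255, 0.0178, 0.2719]
ee_rot: [0.233, 0.668, -0.548, 0.447]
force: [0.2, 0.1, 0.5]
opening: 0.0387
```

```bash
python3 - <<'E'
from h import *
where()
goto([.425,.0,.332],.35,1.0,gp=0)
goto([.48,-.05,.38],.35,1.3,gp=0)
d=cam("wrist"); cv2.imwrite("pics/w6.png",d["frame"][:,:,::-1])
E
```

```text
t 8.25 tcp [0.4255 0.0178 0.2719] grasp [0.4167 0.0146 0.2776] y [ 0.801  0.291 -0.524] z [ 0.342 -0.94   0.   ] q [-0.477 -0.205  2.602  1.682  0.682 -0.659] F [0.2 0.1 0.5] open 0.0387
shift mm [ -0.5 -17.8  60.1] rv [-0.153  0.422  0.001] deg 26.0 TCP [0.425 0.    0.332] t 8.25
shift mm [ 54.5 -67.8 108.1] rv [-0.256  0.704  0.001] deg 43.0 TCP [ 0.48 -0.05  0.38] t 8.25
```

View pics/w6.png

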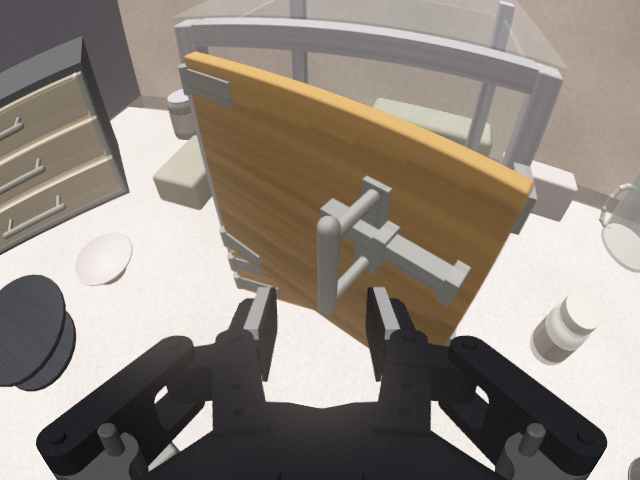

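Emit:
apply_moves:
  rows:
    - [[0, -6, 20, -0.05, 0.14, 0], [0, -12, 40, -0.1, 0.28, 0], [0, -18, 60, -0.153, 0.422, 0], [14, -31, 75, -0.18, 0.5, 0], [27, -43, 88, -0.21, 0.57, 0], [41, -56, 98, -0.23, 0.64, 0], [54, -68, 108, -0.256, 0.704, 0], [54, -68, 108, -0.256, 0.704, 0], [54, -68, 108, -0.256, 0.704, 0], [54, -68, 108, -0.256, 0.704, 0]]
  gripper: -1

```text
time_s: 9.55
tool_pos: [0.4789, -0.0493, 0.3791]
ee_rot: [-0.028, 0.707, -0.673, 0.216]
force: [0.1, -0.9, -0.4]
opening: 0.0004
```

```bash
python3 - <<'E'
from h import *
where()
goto([.5445,-.013,.38],.03,1.55,gp=0)
t=cam("top"); crop(t,190,100,180,190,3,"t5.png")
E
```

```text
t 9.55 tcp [ 0.4789 -0.0493  0.3791] grasp [ 0.4761 -0.0503  0.3897] y [ 0.251  0.093 -0.963] z [ 0.342 -0.94  -0.002] q [-0.205 -0.123  1.895  0.157  1.142  0.968] F [ 0.1 -0.9 -0.4] open 0.0004
shift mm [65.6 36.3  0.9] rv [-0.049  0.247 -0.318] deg 23.0 TCP [ 0.544 -0.013  0.38 ] t 9.55
```

View pics/t5.png

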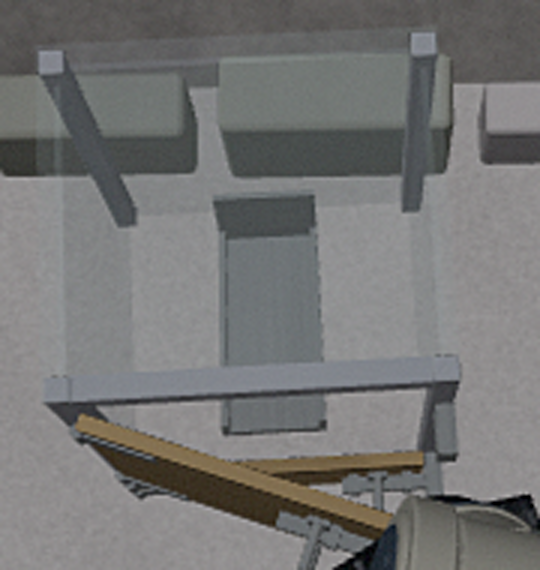

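Emit:
apply_moves:
  rows:
    - [[22, 12, 0, -0.016, 0.08, -0.1], [44, 24, 0, -0.03, 0.16, -0.21], [65, 36, 0, -0.049, 0.247, -0.318], [65, 36, 0, -0.049, 0.247, -0.318], [65, 36, -20, -0.049, 0.247, -0.318], [65, 36, -40, -0.049, 0.247, -0.318], [65, 36, -60, -0.049, 0.247, -0.318], [65, 36, -84, -0.049, 0.247, -0.318], [65, 36, -84, -0.049, 0.247, -0.318], [65, 36, -84, -0.049, 0.247, -0.318]]

```text
time_s: 10.85
tool_pos: [0.545, -0.014, 0.2971]
ee_rot: [0.003, -0.707, 0.707, -0.018]
force: [0.8, 0.8, 1.2]
opening: -0.0003
```

```bash
python3 - <<'E'
from h import *
where()
st=robot.state()
def W(c): return (O+C.apply([c[0],c[1],0]))
for th in np.arange(.4,1.81,.1):
    c=np.array([-.014,.122])+.19*np.array([-np.sin(th),-np.cos(th)])-.028*np.array([-np.cos(th),np.sin(th)])
    print(round(th,2),((W(c)-st["tool_pos"])[:2]*1000).round(0))
t=cam("wrist"); cv2.imwrite("pics/w7.png",t["frame"][:,:,::-1])
E
```

```text
t 10.85 tcp [ 0.545  -0.014   0.2971] grasp [ 0.5447 -0.014   0.3081] y [ 0.022 -0.    -1.   ] z [ 0.03  -1.     0.001] q [-0.029  0.164  1.754  0.     1.202  1.512] F [0.8 0.8 1.2] open -0.0003
0.4 [-23.   4.]
0.5 [-42.   9.]
0.6 [-60.  16.]
0.7 [-77.  25.]
0.8 [-93.  36.]
0.9 [-108.   48.]
1.0 [-122.   61.]
1.1 [-134.   76.]
1.2 [-145.   92.]
1.3 [-154.  108.]
1.4 [-161.  126.]
1.5 [-167.  145.]
1.6 [-171.  163.]
1.7 [-172.  182.]
1.8 [-172.  202.]
```

View pics/w7.png

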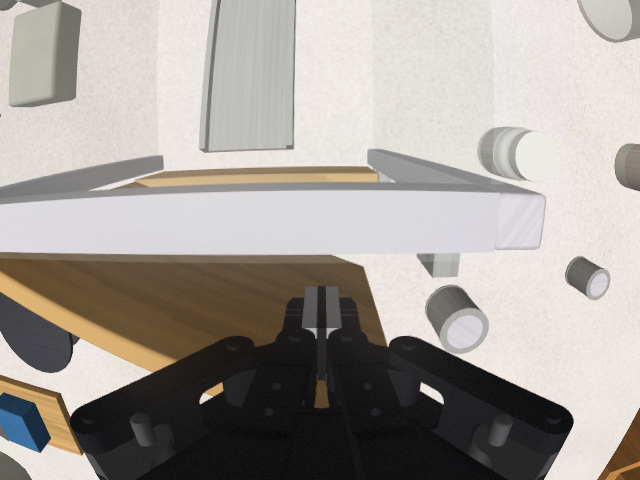

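Emit:
apply_moves:
  rows:
    - [[-23, 4, 0, 0, 0, 0], [-42, 9, 0, 0, 0, 0], [-60, 16, 0, 0, 0, 0], [-77, 25, 0, 0, 0, 0], [-93, 36, 0, 0, 0, 0], [-108, 48, 0, 0, 0, 0], [-122, 61, 0, 0, 0, 0], [-134, 76, 0, 0, 0, 0], [-145, 92, 0, 0, 0, 0], [-154, 108, 0, 0, 0, 0]]

```text
time_s: 12.15
tool_pos: [0.3902, 0.0953, 0.2959]
ee_rot: [0.003, -0.707, 0.707, -0.018]
force: [0.4, -1.3, -0.0]
opening: 0.0003
```

Emit:
apply_moves:
  rows:
    - [[-7, 18, 0, 0, 0, 0], [-13, 37, 0, 0, 0, 0], [-17, 55, 0, 0, 0, 0], [-18, 74, 0, 0, 0, 0], [-18, 74, 0, 0, 0, 0], [-18, 70, 0, 0, 0, 0], [0, 40, 20, 0, 0, 0], [10, 10, 40, 0, 0, 0], [10, -20, 40, 0, 0, 0], [10, -50, 40, 0, 0, 0]]

```text
time_s: 13.4
tool_pos: [0.4008, 0.0426, 0.3361]
ee_rot: [0.003, -0.707, 0.707, -0.018]
force: [-0.3, 0.8, -0.9]
opening: 0.0003
```

```bash
python3 - <<'E'
from h import *
where()
t=cam("top"); cv2.imwrite("pics/t6.png",t["frame"][:,:,::-1])
s=cam("scene"); cv2.imwrite("pics/s6.png",s["frame"][:,:,::-1])
E
```

```text
t 13.4 tcp [0.4008 0.0426 0.3361] grasp [0.4006 0.0426 0.3471] y [ 0.021 -0.001 -1.   ] z [ 0.029 -1.     0.001] q [ 0.105 -0.115  1.954 -0.003  1.281  1.647] F [-0.3  0.8 -0.9] open 0.0003
```

View pics/t6.png

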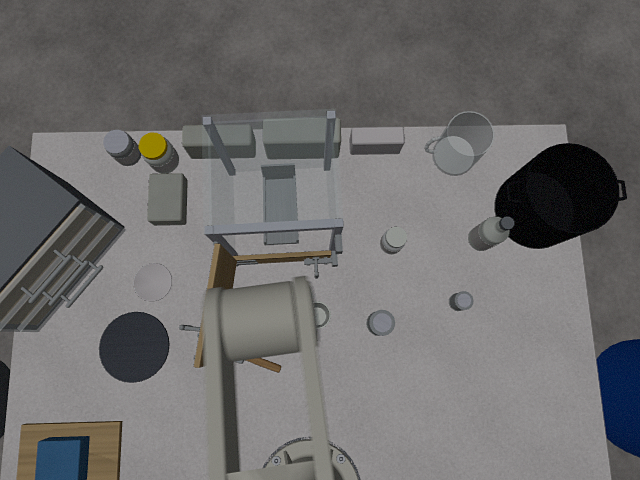

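View pics/s6.png

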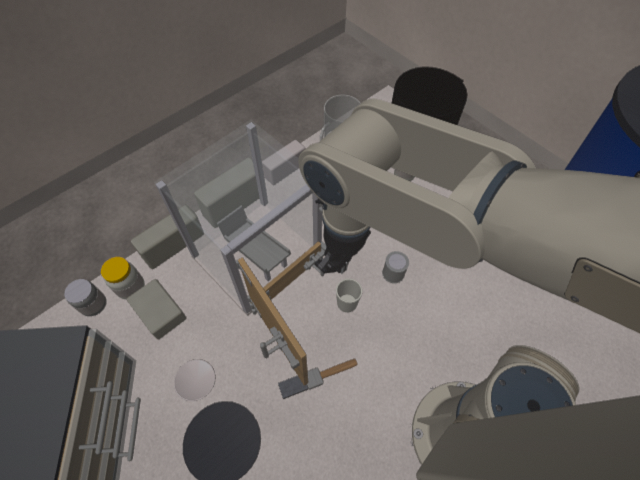

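```bash
cat > plan3.py <<'E'
from h import *; import kin
t=cam("top");s=cam("scene")
P,o=tri((t,197,367),(s,306,382)); print("leaf corner",P.round(3),o); v=C.inv().apply(onz(t,197,367,.315)-H); print("angle",np.arctan2(-v[0],-v[1]),np.linalg.norm(v[:2]))
q=robot.state()["q"]
seeds=[q,[-.3,0,2.2,0,.6,1.5],[-.3,0,2.2,-.8,.8,2],[-.3,0,2.2,.8,.8,1],[-.6,0,2.2,1.2,1,.5],[0,0,2.2,-1.2,1,2.5],[0,.2,2,3,.5,-1.5]]
def tryall(g,yaw,p,h):
    Rt=pose(yaw,p);Pp=np.array(g)+.011*Rt.as_matrix()[:,1]
    for sd in seeds:
        x,e=kin.ik(Pp,Rt.as_matrix(),sd)
        if e<.005: return x
for nm,g in [("large",[.402,-.1885,.042]),("small",[.4517,-.3985,.036])]:
    for p in (.45,.55,.65,.75,.9):
        print(nm,p,[(lambda x:"-" if x is None else "%.1f/%.1f/%.1f/%.1f"%tuple(x[2:]))(tryall(g,yw,p,0)) for yw in (-1.8,-1.4,-1.,-.6,-.2,.3,.8,1.3,1.8)])
for p in (.65,.75,.8,.85,.9):
    print("place",p,tryall([.6627,.0584,.121],.03,p,0))
E
python3 plan3.py
```

```text
leaf corner [0.309 0.225 0.212] [np.float64(4.0175644330114375), np.float64(4.245872880977592)]
angle 1.7185243937651111 0.2447084421446647
large 0.45 ['-', '-', '2.5/4.3/1.2/-1.3', '-', '2.7/2.6/1.6/-1.9', '2.4/1.7/1.1/-1.7', '2.1/1.2/1.2/-1.4', '1.9/0.8/1.4/-1.3', '1.7/0.5/1.6/-1.3']
large 0.55 ['-', '-', '2.5/4.2/1.1/-1.4', '-', '2.7/2.6/1.4/-1.8', '2.4/1.8/1.0/-1.6', '2.2/1.1/1.1/-1.3', '1.9/0.8/1.3/-1.2', '1.7/0.5/1.5/-1.3']
large 0.65 ['-', '-', '2.5/4.2/1.0/-1.5', '-', '2.6/2.7/1.2/-1.7', '2.4/1.8/0.9/-1.5', '2.2/1.1/1.0/-1.3', '1.9/0.7/1.2/-1.2', '1.7/0.5/1.4/-1.3']
large 0.75 ['-', '-', '2.5/4.2/0.8/-1.6', '2.6/3.4/1.0/-1.5', '2.6/2.7/0.9/-1.6', '2.4/1.8/0.8/-1.4', '2.2/1.1/0.9/-1.2', '2.0/0.7/1.1/-1.1', '1.8/0.4/1.3/-1.2']
large 0.9 ['-', '-', '2.5/4.3/0.6/-1.8', '2.6/3.5/0.6/-1.6', '2.6/2.7/0.6/-1.5', '2.4/1.7/0.6/-1.2', '2.2/1.0/0.8/-1.0', '2.0/0.7/1.0/-1.1', '1.9/0.4/1.2/-1.2']
small 0.45 ['-', '2.2/4.3/1.1/-1.7', '2.4/3.6/1.2/-1.5', '2.4/2.9/1.2/-1.6', '2.3/2.2/1.1/-1.5', '2.0/1.5/1.1/-1.2', '1.7/1.0/1.4/-1.1', '1.4/0.7/1.7/-1.1', '1.1/0.4/1.9/-1.2']
small 0.55 ['-', '2
[... 380 characters left out ...]
3/2.9/0.6/-1.5', '2.2/2.1/0.7/-1.2', '2.0/1.3/0.8/-1.0', '1.7/0.9/1.1/-0.9', '1.5/0.6/1.4/-1.0', '1.3/0.3/1.6/-1.2']
small 0.9 ['-', '-', '2.2/3.9/0.4/-1.9', '2.3/2.8/0.4/-1.4', '2.2/1.9/0.5/-1.0', '2.0/1.2/0.7/-0.8', '1.8/0.8/1.0/-0.8', '1.6/0.5/1.3/-1.0', '1.4/0.3/1.5/-1.2']
place 0.65 [ 0.12494921  0.49065056  2.24708553  3.29413676  0.51978381 -1.64587486]
place 0.75 [ 0.12028053  0.44933972  2.19999088  3.34487475  0.33287147 -1.70157252]
place 0.8 [ 0.11793126  0.43418049  2.17369866  3.39885937  0.24284449 -1.7576724 ]
place 0.85 [ 0.11559278  0.42257048  2.14580301  3.51264697  0.15623639 -1.87335553]
place 0.9 [ 0.11327824  0.4143731   2.11646107  3.86766463  0.07795792 -2.230066  ]
```

```bash
python3 - <<'E'
from sim import *
q0=robot.state()["q"]; P0=robot.state()["tool_pos"]
for yw,p in ((.4,.55),(.5,.6),(.6,.55)):
    y=pose(yw,p).as_matrix()[:,1]; g=np.array([.402,-.1885,.042])+.011*y
    print(yw,p)
    q=sim([(P0,.03,1.55),([.40,-.10,.30],yw,1.2),(g+[0,0,.10],yw,p),(g,yw,p),(g+[0,0,.15],yw,p)],q0)
    A=np.array([.50,.03,.30]); pl=.75
    yp=pose(.03,pl).as_matrix()[:,1]
    gl=O+C.apply([.0807,0,.121])+.011*yp; nrm=C.apply([.259,0,.966])
    pre=O+C.apply([-.16,0,.24])
    q=sim([(g+[0,0,.15],yw,p),(pre,.03,.6),(O+C.apply([-.05,0,.19]),.03,.65),(gl+.02*nrm,.03,.75),(gl,.03,pl)],q)
E
```

```text
0.4 0.55
[ 0.4 -0.1  0.3  0.4  1.2] [-0.47 -0.2   2.15  0.34  0.97  0.53] maxstep 0.15 err 0.0
[ 0.411 -0.185  0.136  0.4    0.55 ] [-1.11  0.46  2.4   1.46  1.03 -1.24] maxstep 0.21 err 0.0
[ 0.411 -0.185  0.036  0.4    0.55 ] [-1.11  0.76  2.38  1.63  1.02 -1.57] maxstep 0.04 err 0.0
[ 0.411 -0.185  0.186  0.4    0.55 ] [-1.11  0.32  2.39  1.36  1.05 -1.06] maxstep 0.05 err 0.0
[0.422 0.051 0.24  0.03  0.6  ] [ 0.29 -0.2   2.66  3.82  0.34 -2.07] maxstep 0.71 err 0.074
[0.532 0.055 0.19  0.03  0.65 ] [ 0.17  0.15  2.49  3.42  0.43 -1.73] maxstep 0.09 err 0.0
[0.676 0.059 0.133 0.03  0.75 ] [ 0.12  0.41  2.18  3.38  0.28 -1.74] maxstep 0.03 err 0.0
[0.671 0.059 0.114 0.03  0.75 ] [ 0.12  0.45  2.2   3.34  0.33 -1.7 ] maxstep 0.01 err 0.0
0.5 0.6
[ 0.4 -0.1  0.3  0.5  1.2] [-0.5  -0.18  2.14  0.37  1.01  0.4 ] maxstep 0.16 err 0.0
[ 0.41  -0.184  0.136  0.5    0.6  ] [-1.09  0.44  2.34  1.32  1.02 -1.14] maxstep 0.17 err 0.0
[ 0.41  -0.184  0.036  0.5    0.6  ] [-1.09  0.71  2.33  1.49  0.98 -1.46] maxstep 0.03 err 0.0
[ 0.41  -0.184  0.186  0.5    0.6  ] [-1.09  0.31  2.33  1.23  1.
[... 445 characters left out ...]
  2.12  0.39  1.04  0.28] maxstep 0.16 err 0.0
[ 0.41  -0.183  0.136  0.6    0.55 ] [-1.11  0.49  2.29  1.24  1.11 -1.17] maxstep 0.16 err 0.0
[ 0.41  -0.183  0.036  0.6    0.55 ] [-1.11  0.75  2.27  1.36  1.04 -1.43] maxstep 0.03 err 0.0
[ 0.41  -0.183  0.186  0.6    0.55 ] [-1.11  0.37  2.28  1.18  1.15 -1.03] maxstep 0.04 err 0.0
[0.422 0.051 0.24  0.03  0.6  ] [ 0.29 -0.2   2.66  3.82  0.34 -2.07] maxstep 0.88 err 0.059
[0.532 0.055 0.19  0.03  0.65 ] [ 0.17  0.15  2.49  3.42  0.43 -1.73] maxstep 0.09 err 0.0
[0.676 0.059 0.133 0.03  0.75 ] [ 0.12  0.41  2.18  3.38  0.28 -1.74] maxstep 0.03 err 0.0
[0.671 0.059 0.114 0.03  0.75 ] [ 0.12  0.45  2.2   3.34  0.33 -1.7 ] maxstep 0.01 err 0.0
```

```bash
python3 - <<'E'
from h import *
where()
goto([.40,-.10,.30],.5,1.2,gp=0)
goto([.402,-.1885,.142],.5,.6)
goto([.402,-.1885,.042],.5,.6)
E
```

```text
t 13.6 tcp [0.4009 0.0436 0.336 ] grasp [0.4006 0.0436 0.347 ] y [ 0.021 -0.    -1.   ] z [ 0.027 -1.     0.001] q [ 0.107 -0.114  1.954 -0.003  1.281  1.651] F [-0.6 -0.9 -0.4] open -0.0
shift mm [  -0.9 -143.6  -36. ] rv [ 0.093 -0.341  0.468] deg 34.0 TCP [ 0.4 -0.1  0.3] t 13.6
shift mm [   9.1 -227.7 -200.2] rv [ 0.251 -0.925  0.437] deg 60.0 TCP [ 0.41  -0.184  0.136] t 13.6
shift mm [   9.1 -227.7 -300.2] rv [ 0.251 -0.925  0.437] deg 60.0 TCP [ 0.41  -0.184  0.036] t 13.6
```

Emit:
apply_moves:
  rows:
    - [[0, -36, -9, 0.02, -0.08, 0.12], [0, -72, -18, 0.045, -0.17, 0.24], [0, -108, -27, 0.07, -0.25, 0.35], [-1, -144, -36, 0.093, -0.341, 0.468], [1, -158, -65, 0.12, -0.44, 0.465], [3, -172, -93, 0.15, -0.54, 0.46], [5, -186, -120, 0.175, -0.64, 0.455], [6, -200, -147, 0.2, -0.74, 0.45], [8, -214, -174, 0.225, -0.83, 0.445], [9, -228, -200, 0.251, -0.925, 0.437]]
  gripper: 1

```text
time_s: 14.85
tool_pos: [0.4109, -0.1774, 0.1451]
ee_rot: [0.15, 0.692, -0.528, 0.468]
force: [1.3, -0.2, 0.1]
opening: 0.0852
```

```bash
cat >> h.py <<'E'
def wproj(st,d,P):
    M=R.from_quat(st["ee_rot"]).as_matrix(); p=M.T@(np.asarray(P)-st["tool_pos"]); H=d["hand_eye"]
    c=H[:3,:3].T@(p-H[:3,3]); f=K(d); n=np.hypot(c[0],c[1]); k=f*np.arctan2(n,c[2])/n
    return d["cx"]+k*c[0],d["cy"]+k*c[1]
def wonz(st,d,u,v,z):
    f=K(d); a,b=u-d["cx"],v-d["cy"]; r=np.hypot(a,b); th=r/f; c=np.array([a/r*np.sin(th),b/r*np.sin(th),np.cos(th)])
    H=d["hand_eye"]; M=R.from_quat(st["ee_rot"]).as_matrix()
    o=st["tool_pos"]+M@H[:3,3]; w=M@(H[:3,:3]@c); return o+w*(z-o[2])/w[2]
E
python3 - <<'E'
from h import *
where()
goto([.402,-.1885,.142],.5,.6)
st=robot.state();d=cam("wrist"); im=d["frame"][:,:,::-1].copy(); cv2.imwrite("pics/w8.png",im)
print(wproj(st,d,[.402,-.1885,.07]),wproj(st,d,[.402+.032*np.sin(.5),-.1885-.032*np.cos(.5),.07]),wproj(st,d,[.402-.032*np.sin(.5),-.1885+.032*np.cos(.5),.07]))
E
```

```text
t 14.85 tcp [ 0.4109 -0.1774  0.1451] grasp [ 0.4032 -0.1817  0.1516] y [ 0.702  0.397 -0.591] z [ 0.49  -0.872 -0.004] q [-1.06   0.388  2.347  1.286  0.999 -1.077] F [ 1.3 -0.2  0.1] open 0.0852
shift mm [-0.9 -6.8 -9.3] rv [ 0.012 -0.03  -0.012] deg 2.0 TCP [ 0.41  -0.184  0.136] t 14.85
(np.float64(329.6175271323373), np.float64(386.6402507130977)) (np.float64(384.52739541954094), np.float64(385.8293141532074)) (np.float64(274.4911677948185), np.float64(385.3249037316509))
```

View pics/w8.png

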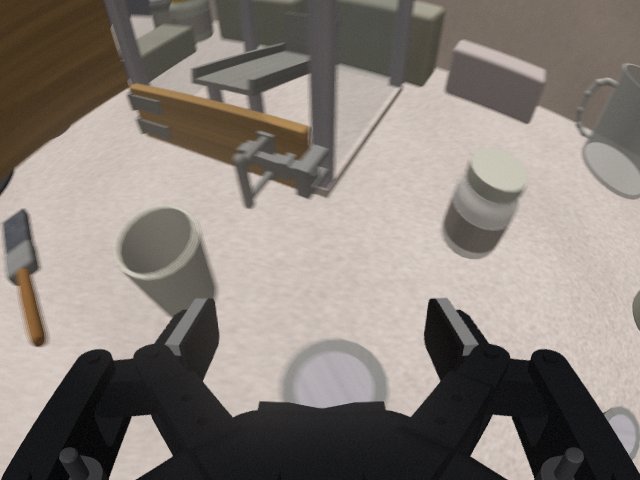

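```bash
python3 - <<'E'
from h import *
where()
goto([.403,-.190,.042],.5,.6)
E
```

```text
t 14.9 tcp [ 0.409  -0.1773  0.1365] grasp [ 0.4013 -0.1817  0.143 ] y [ 0.7    0.404 -0.589] z [ 0.491 -0.871 -0.013] q [-1.065  0.414  2.347  1.291  0.999 -1.097] F [-1.2  0.3 -5.5] open 0.0853
shift mm [   1.9   -8.4 -100.7] rv [ 0.003 -0.032 -0.014] deg 2.0 TCP [ 0.411 -0.186  0.036] t 14.9
```

Emit:
apply_moves:
  rows:
    - [[2, -8, 0, 0.003, -0.032, -0.014], [2, -8, -10, 0.003, -0.032, -0.014], [2, -8, -20, 0.003, -0.032, -0.014], [2, -8, -30, 0.003, -0.032, -0.014], [2, -8, -40, 0.003, -0.032, -0.014], [2, -8, -40, 0.003, -0.032, -0.014], [2, -8, -40, 0.003, -0.032, -0.014], [2, -8, -40, 0.003, -0.032, -0.014], [2, -8, -40, 0.003, -0.032, -0.014], [2, -8, -40, 0.003, -0.032, -0.014]]

```text
time_s: 16.15
tool_pos: [0.4121, -0.1843, 0.1053]
ee_rot: [0.163, 0.686, -0.528, 0.474]
force: [-0.5, 0.0, 0.6]
opening: 0.0855
```

```bash
python3 - <<'E'
from h import *
where()
goto([.403,-.190,.042],.5,.6)
st=robot.state();d=cam("wrist"); im=d["frame"][:,:,::-1].copy(); cv2.imwrite("pics/w9.png",im)
for dx in (-.032,0,.032): print(np.round(wproj(st,d,[.403-dx*np.sin(.5),-.190+dx*np.cos(.5),.07]),1))
E
```

```text
t 16.15 tcp [ 0.4121 -0.1843  0.1053] grasp [ 0.4042 -0.1886  0.1116] y [ 0.724  0.39  -0.569] z [ 0.478 -0.878  0.006] q [-1.08   0.518  2.351  1.383  0.992 -1.25 ] F [-0.5  0.   0.6] open 0.0855
shift mm [ -1.2  -1.3 -69.5] rv [ 0.008 -0.002  0.001] deg 0.0 TCP [ 0.411 -0.186  0.036] t 16.15
[386.1 362.9]
[320.3 364.2]
[254.5 362.8]
```

View pics/w9.png

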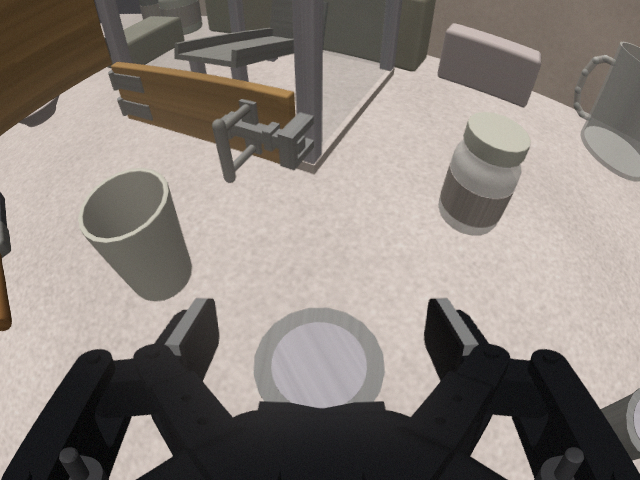

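Emit:
apply_moves:
  rows:
    - [[-1, -1, -12, 0.008, 0, 0], [-1, -1, -24, 0.008, 0, 0], [-1, -1, -36, 0.008, 0, 0], [-1, -1, -46, 0.008, 0, 0], [-1, -1, -55, 0.008, 0, 0], [-1, -1, -63, 0.008, 0, 0], [-1, -1, -69, 0.008, 0, 0], [-1, -1, -69, 0.008, 0, 0], [-1, -1, -69, 0.008, 0, 0], [-1, -1, -69, 0.008, 0, 0]]

```text
time_s: 17.45
tool_pos: [0.4112, -0.1854, 0.0364]
ee_rot: [0.165, 0.688, -0.525, 0.473]
force: [-0.5, -1.2, 0.0]
opening: 0.0852
```

Emit:
apply_moves:
  rows:
    - [[0, 0, 0, 0, 0, 0], [0, 0, 0, 0, 0, 0], [0, 0, 0, 0, 0, 0], [0, 0, 0, 0, 0, 0], [0, 0, 10, 0, 0, 0], [0, 0, 30, 0, 0, 0], [0, 0, 60, 0, 0, 0], [0, 0, 90, 0, 0, 0], [0, 0, 120, 0, 0, 0], [0, 0, 150, 0, 0, 0]]
  gripper: -1

```text
time_s: 18.7
tool_pos: [0.4107, -0.1849, 0.1872]
ee_rot: [0.164, 0.688, -0.525, 0.473]
force: [-0.1, 0.3, -2.4]
opening: 0.0624
```

```bash
python3 - <<'E'
from h import *
where()
st=robot.state();d=cam("wrist"); im=d["frame"][:,:,::-1].copy(); cv2.imwrite("pics/w10.png",im)
E
```

```text
t 18.7 tcp [ 0.4107 -0.1849  0.1872] grasp [ 0.4027 -0.1893  0.1934] y [ 0.723  0.395 -0.567] z [ 0.478 -0.878 -0.002] q [-1.086  0.3    2.329  1.234  1.06  -0.973] F [-0.1  0.3 -2.4] open 0.0624
```

View pics/w10.png

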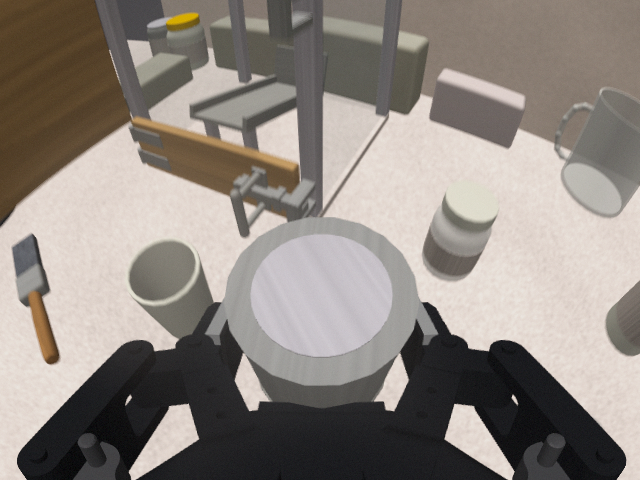

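```bash
cat > pl.py <<'E'
from sim import *
def placeTCP(lx,gh,pl,off,yaw=.03):
    """tin centre at lane x=lx, grasp gh above underside, off above the floor"""
    a=np.radians(15); c=np.array([.205+lx*np.cos(a)+(gh+off)*np.sin(a),0,.044-lx*np.sin(a)+(gh+off)*np.cos(a)])
    return O+C.apply(c)+.011*pose(yaw,pl).as_matrix()[:,1]
E
python3 - <<'E'
from pl import *
q=robot.state()["q"];P0=robot.state()["tool_pos"]
w=[(P0,.5,.6),([.46,-.04,.25],.35,.6),([.53,.04,.23],.1,.65),([.56,.056,.215],.03,.7),(placeTCP(-.14,.042,.8,.03),.03,.8),(placeTCP(-.14,.042,.8,.003),.03,.8)]
q=sim(w,q)
for x in w: print(np.round((x[0]-P0)*1000), (pose(x[1],x[2])*R.from_quat(robot.state()["ee_rot"]).inv()).as_rotvec().round(3))
E
```

```text
[ 0.46 -0.04  0.25  0.35  0.6 ] [-0.6  -0.04  2.5   1.61  0.73 -0.71] maxstep 0.07 err 0.0
[0.53 0.04 0.23 0.1  0.65] [ 0.05  0.02  2.47  3.    0.28 -1.46] maxstep 0.23 err 0.0
[0.56  0.056 0.215 0.03  0.7  ] [ 0.16  0.1   2.4   3.57  0.24 -1.91] maxstep 0.06 err 0.0
[0.678 0.059 0.142 0.03  0.8  ] [ 0.12  0.38  2.15  3.5   0.17 -1.87] maxstep 0.03 err 0.0
[0.671 0.059 0.116 0.03  0.8  ] [ 0.12  0.43  2.17  3.4   0.24 -1.76] maxstep 0.01 err 0.0
[0. 0. 0.] [ 0.002 -0.001  0.001]
[ 49. 146.  60.] [ 0.002 -0.001 -0.149]
[119. 226.  40.] [-0.013  0.047 -0.399]
[149. 242.  25.] [-0.025  0.096 -0.468]
[267. 244. -48.] [-0.051  0.194 -0.467]
[260. 244. -74.] [-0.051  0.194 -0.467]
```

```bash
python3 - <<'E'
from pl import *
q=robot.state()["q"];P0=robot.state()["tool_pos"]
w=[(P0,.5,.6),([.46,-.04,.25],.35,.6),([.53,.04,.23],.1,.65),(placeTCP(-.26,.042,.75,.03),.03,.75),(placeTCP(-.26,.042,.8,.012),.03,.8),(placeTCP(-.145,.042,.8,.012),.03,.8),(placeTCP(-.145,.042,.8,.004),.03,.8)]
q=sim(w,q)
for x in w: print(np.round((x[0]-P0)*1000), (pose(x[1],x[2])*R.from_quat(robot.state()["ee_rot"]).inv()).as_rotvec().round(3))
E
```

```text
[ 0.46 -0.04  0.25  0.35  0.6 ] [-0.6  -0.04  2.5   1.61  0.73 -0.71] maxstep 0.07 err 0.0
[0.53 0.04 0.23 0.1  0.65] [ 0.05  0.02  2.47  3.    0.28 -1.46] maxstep 0.23 err 0.0
[0.563 0.055 0.173 0.03  0.75 ] [ 0.15  0.19  2.39  3.47  0.27 -1.81] maxstep 0.06 err 0.0
[0.558 0.055 0.156 0.03  0.8  ] [ 0.15  0.22  2.38  3.5   0.24 -1.83] maxstep 0.0 err 0.0
[0.669 0.059 0.126 0.03  0.8  ] [ 0.12  0.41  2.18  3.43  0.22 -1.79] maxstep 0.02 err 0.0
[0.666 0.059 0.118 0.03  0.8  ] [ 0.12  0.42  2.18  3.41  0.24 -1.77] maxstep 0.0 err 0.0
[0. 0. 0.] [ 0.002 -0.001  0.001]
[ 49. 146.  60.] [ 0.002 -0.001 -0.149]
[119. 226.  40.] [-0.013  0.047 -0.399]
[151. 241. -17.] [-0.038  0.145 -0.468]
[146. 241. -35.] [-0.051  0.194 -0.467]
[257. 244. -64.] [-0.051  0.194 -0.467]
[255. 244. -72.] [-0.051  0.194 -0.467]
```

Emit:
apply_moves:
  rows:
    - [[12, 36, 15, 0, 0, -0.04], [24, 72, 30, 0, 0, -0.08], [36, 108, 45, 0, 0, -0.12], [49, 146, 60, 0, 0, -0.149], [60, 160, 57, -0.002, 0.008, -0.19], [72, 174, 53, -0.005, 0.016, -0.23], [84, 188, 50, -0.007, 0.024, -0.275], [96, 200, 47, -0.009, 0.032, -0.32], [108, 213, 44, -0.011, 0.04, -0.36], [119, 226, 40, -0.013, 0.047, -0.399]]

```text
time_s: 20.0
tool_pos: [0.5274, 0.0377, 0.2271]
ee_rot: [0.28, 0.65, -0.614, 0.348]
force: [1.0, 0.1, -2.0]
opening: 0.0624
```

```bash
python3 - <<'E'
from pl import *
where();where()
st=robot.state();P0=st["tool_pos"]
for x in [(placeTCP(-.26,.042,.75,.03),.03,.75),(placeTCP(-.26,.042,.8,.012),.03,.8)]: print(np.round((x[0]-P0)*1000), (pose(x[1],x[2])*R.from_quat(st["ee_rot"]).inv()).as_rotvec().round(3))
E
```

```text
t 20.0 tcp [0.5274 0.0377 0.2271] grasp [0.5187 0.0367 0.2338] y [ 0.792  0.088 -0.604] z [ 0.108 -0.994 -0.003] q [ 0.026  0.029  2.478  2.906  0.294 -1.393] F [ 1.   0.1 -2. ] open 0.0624
t 20.0 tcp [0.5274 0.0377 0.2271] grasp [0.5187 0.0367 0.2338] y [ 0.792  0.088 -0.604] z [ 0.108 -0.994 -0.003] q [ 0.026  0.029  2.478  2.906  0.294 -1.393] F [ 1.   0.1 -2. ] open 0.0624
[ 35.  18. -54.] [-0.01   0.102 -0.078]
[ 30.  18. -72.] [-0.013  0.152 -0.078]
```

Emit:
apply_moves:
  rows:
    - [[9, 5, -12, -0.003, 0.025, -0.02], [18, 10, -25, -0.005, 0.05, -0.04], [27, 15, -38, -0.008, 0.075, -0.06], [35, 18, -54, -0.01, 0.102, -0.078], [33, 18, -60, -0.011, 0.12, -0.078], [31, 18, -66, -0.012, 0.14, -0.078], [30, 18, -72, -0.013, 0.152, -0.078], [30, 18, -72, -0.013, 0.152, -0.078], [30, 18, -72, -0.013, 0.152, -0.078], [30, 18, -72, -0.013, 0.152, -0.078]]

```text
time_s: 21.25
tool_pos: [0.5583, 0.0548, 0.1563]
ee_rot: [0.257, 0.659, -0.651, 0.277]
force: [0.9, 0.3, -2.7]
opening: 0.0625
```

```bash
python3 - <<'E'
from pl import *
where()
st=robot.state();P0=st["tool_pos"]
for x in [(placeTCP(-.26,.042,.8,.012),.03,.8),(placeTCP(-.145,.042,.8,.012),.03,.8),(placeTCP(-.145,.042,.8,.004),.03,.8)]: print(np.round((x[0]-P0)*1000), (pose(x[1],x[2])*R.from_quat(st["ee_rot"]).inv()).as_rotvec().round(3))
d=cam("wrist"); cv2.imwrite("pics/w11.png",d["frame"][:,:,::-1])
t=cam("top"); crop(t,190,100,180,180,3.3,"t11.png")
E
```

```text
t 21.25 tcp [0.5583 0.0548 0.1563] grasp [0.5506 0.0546 0.1642] y [ 0.698  0.021 -0.716] z [ 0.031 -1.    -0.   ] q [ 0.141  0.216  2.381  3.474  0.238 -1.815] F [ 0.9  0.3 -2.7] open 0.0625
[-1.  0. -1.] [-0.     0.003 -0.001]
[110.   4. -30.] [-0.     0.003 -0.001]
[108.   4. -38.] [-0.     0.003 -0.001]
```

View pics/w11.png

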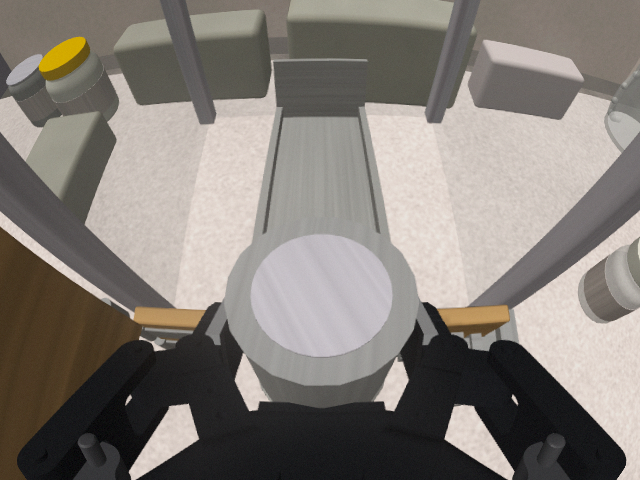

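View pics/t11.png

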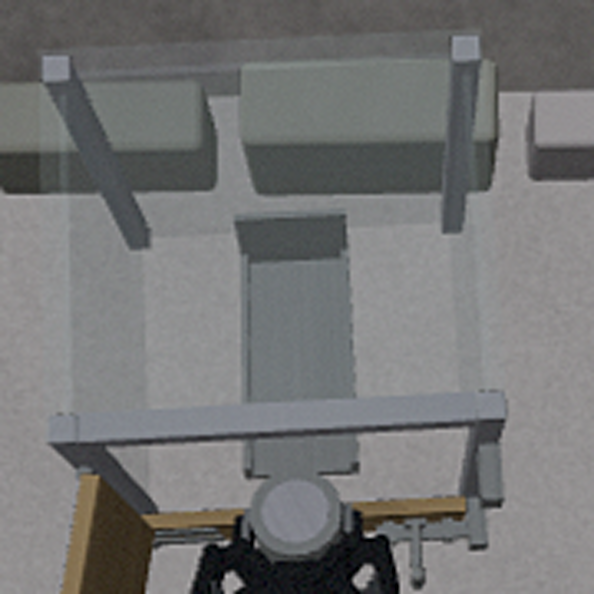

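Emit:
apply_moves:
  rows:
    - [[0, 0, -6, 0, 0, 0], [14, 0, -10, 0, 0, 0], [28, 1, -14, 0, 0, 0], [42, 1, -18, 0, 0, 0], [56, 2, -21, 0, 0, 0], [70, 3, -25, 0, 0, 0], [84, 3, -29, 0, 0, 0], [98, 4, -33, 0, 0, 0], [108, 4, -36, 0, 0, 0], [108, 4, -36, 0, 0, 0]]

```text
time_s: 22.6
tool_pos: [0.6668, 0.0589, 0.1198]
ee_rot: [0.256, 0.659, -0.651, 0.276]
force: [-0.2, 0.8, -2.9]
opening: 0.0621
```

```bash
python3 - <<'E'
from pl import *
where()
st=robot.state();P0=st["tool_pos"]
for x in [(placeTCP(-.145,.042,.8,.006),.03,.8),(placeTCP(-.145,.042,.8,.002),.03,.8)]: print(np.round((x[0]-P0)*1000,1), (pose(x[1],x[2])*R.from_quat(st["ee_rot"]).inv()).as_rotvec().round(3))
d=cam("wrist"); cv2.imwrite("pics/w12.png",d["frame"][:,:,::-1])
t=cam("scene"); crop(t,150,110,260,200,3,"s12.png")
E
```

```text
t 22.6 tcp [0.6668 0.0589 0.1198] grasp [0.6591 0.0586 0.1277] y [ 0.698  0.021 -0.716] z [ 0.031 -1.    -0.   ] q [ 0.115  0.419  2.18   3.397  0.236 -1.759] F [-0.2  0.8 -2.9] open 0.0621
[ 0.2 -0.3  0.2] [-0.     0.002 -0.001]
[-0.9 -0.3 -3.7] [-0.     0.002 -0.001]
```

View pics/w12.png

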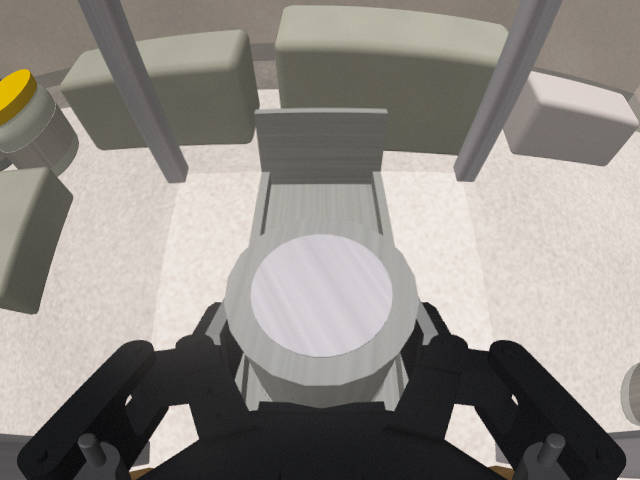

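View pics/s12.png

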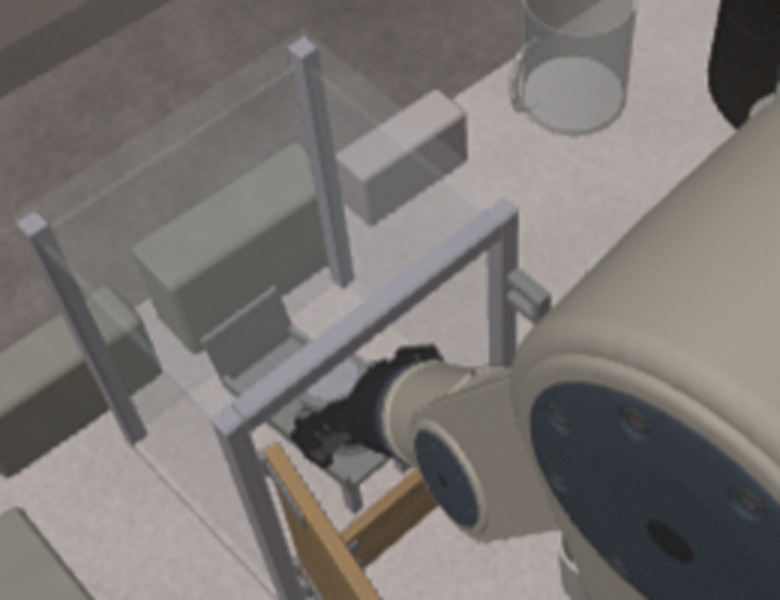

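Emit:
apply_moves:
  rows:
    - [[0, 0, -1, 0, 0, 0], [0, 0, -2, 0, 0, 0], [0, 0, -3, 0, 0, 0], [-1, 0, -4, 0, 0, 0], [-1, 0, -4, 0, 0, 0], [-1, 0, -5, 0, 0, 0], [-1, 0, -5, 0, 0, 0], [-1, 0, -5, 0, 0, 0], [-1, 0, -5, 0, 0, 0], [-1, 0, -5, 0, 0, 0]]

```text
time_s: 23.95
tool_pos: [0.6667, 0.0589, 0.1166]
ee_rot: [0.258, 0.659, -0.65, 0.278]
force: [0.9, -0.3, 6.0]
opening: 0.0622
```

```bash
python3 - <<'E'
from pl import *
where()
d=cam("wrist"); cv2.imwrite("pics/w13.png",d["frame"][:,:,::-1])
E
```

```text
t 23.95 tcp [0.6667 0.0589 0.1166] grasp [0.659  0.0587 0.1244] y [ 0.701  0.021 -0.713] z [ 0.03 -1.   -0.  ] q [ 0.116  0.427  2.183  3.384  0.251 -1.745] F [ 0.9 -0.3  6. ] open 0.0622
```

View pics/w13.png

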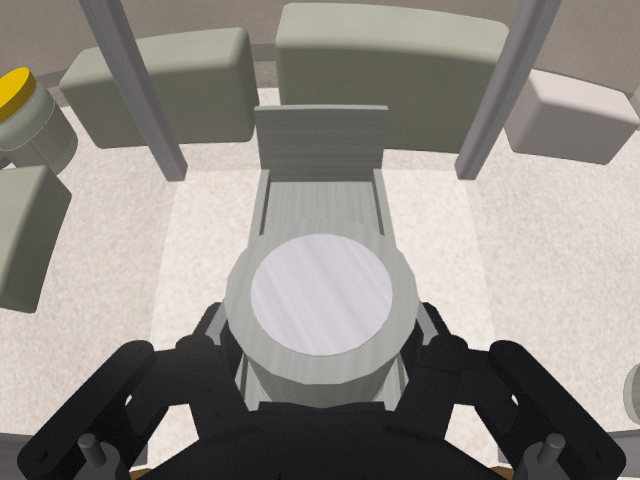

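Contact with the lane floor: Fz went from -3 to +6 N, so the tin is resting on it. Its centre at (321,295) lines up with the stop, which spans 257–387. Releasing now.

Emit:
apply_moves:
  rows:
    - [[0, 0, 0, 0, 0, 0], [0, 0, 0, 0, 0, 0], [0, 0, 0, 0, 0, 0], [0, 0, 0, 0, 0, 0], [0, 0, 0, 0, 0, 0], [0, 0, 0, 0, 0, 0], [0, 0, 0, 0, 0, 0], [-5, 0, 2, 0, 0, 0], [-15, -1, 5, 0, 0, 0], [-28, -1, 8, 0, 0, 0]]
  gripper: 1

```text
time_s: 25.25
tool_pos: [0.6363, 0.0578, 0.1232]
ee_rot: [0.256, 0.659, -0.651, 0.276]
force: [-0.5, -0.6, -0.8]
opening: 0.0855
```

```bash
python3 - <<'E'
from pl import *
where()
d=cam("wrist"); cv2.imwrite("pics/w14.png",d["frame"][:,:,::-1])
E
```

```text
t 25.25 tcp [0.6363 0.0578 0.1232] grasp [0.6286 0.0575 0.1311] y [ 0.698  0.021 -0.716] z [ 0.03 -1.   -0.  ] q [ 0.121  0.382  2.241  3.39   0.26  -1.746] F [-0.5 -0.6 -0.8] open 0.0855
```

View pics/w14.png

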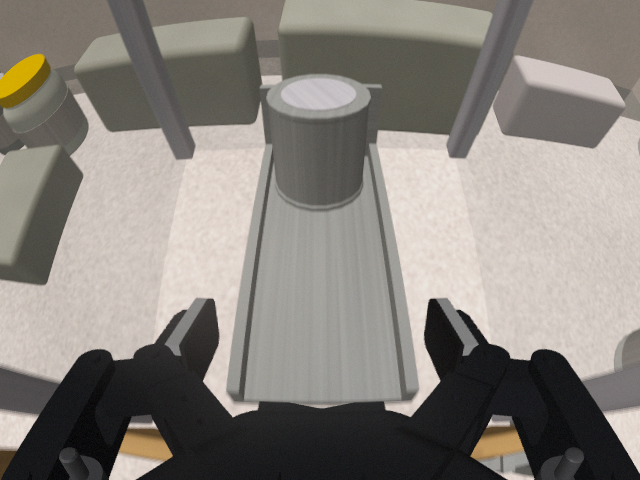

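```bash
python3 - <<'E'
from pl import *
st=robot.state();q=st["q"];P0=st["tool_pos"]; y=pose(.4,.6).as_matrix()[:,1]
g=np.array([.4522,-.3985,.036])+.011*y
w=[(P0,.03,.8),([.558,.055,.16],.03,.8),([.52,.03,.23],.12,.65),([.46,-.06,.25],.35,.6),(g+[0,0,.1],.4,.6),(g,.4,.6)]
sim(w,q)
for x in w: print(np.round((x[0]-P0)*1000), (pose(x[1],x[2])*R.from_quat(st["ee_rot"]).inv()).as_rotvec().round(3))
E
```

```text
[0.558 0.055 0.16  0.03  0.8  ] [ 0.15  0.2   2.38  3.52  0.22 -1.85] maxstep 0.02 err 0.0
[0.52 0.03 0.23 0.12 0.65] [-0.01  0.01  2.49  2.78  0.29 -1.3 ] maxstep 0.08 err 0.0
[ 0.46 -0.06  0.25  0.35  0.6 ] [-0.66 -0.01  2.48  1.56  0.77 -0.72] maxstep 0.21 err 0.0
[ 0.461 -0.395  0.13   0.4    0.6  ] [-1.18  0.6   1.96  1.2   1.09 -0.9 ] maxstep 0.1 err 0.0
[ 0.461 -0.395  0.03   0.4    0.6  ] [-1.18  0.78  1.95  1.3   1.03 -1.09] maxstep 0.02 err 0.0
[0. 0. 0.] [-0.     0.    -0.001]
[-76.  -3.  37.] [-0.     0.    -0.001]
[-114.  -28.  107.] [ 0.011 -0.149  0.089]
[-174. -118.  127.] [ 0.038 -0.197  0.318]
[-174. -453.    7.] [ 0.043 -0.196  0.368]
[-174. -453.  -93.] [ 0.043 -0.196  0.368]
```

Emit:
apply_moves:
  rows:
    - [[-20, -1, 6, 0, 0, 0], [-45, -2, 14, 0, 0, 0], [-76, -3, 35, 0, 0, 0], [-95, -15, 70, 0.005, -0.075, 0.045], [-114, -28, 107, 0.011, -0.149, 0.089], [-126, -46, 112, 0.016, -0.16, 0.135], [-138, -64, 116, 0.022, -0.17, 0.18], [-150, -82, 120, 0.027, -0.18, 0.226], [-162, -100, 123, 0.033, -0.19, 0.27], [-174, -118, 127, 0.038, -0.197, 0.318]]

```text
time_s: 26.55
tool_pos: [0.463, -0.059, 0.2505]
ee_rot: [0.216, 0.673, -0.558, 0.435]
force: [2.5, -1.8, 0.6]
opening: 0.0857
```

```bash
python3 - <<'E'
from pl import *
where()
goto([.4522,-.3985,.136],.4,.6)
t=cam("top"); s=cam("scene"); crop(t,190,100,180,200,3,"t15.png")
E
```

```text
t 26.55 tcp [ 0.463  -0.059   0.2505] grasp [ 0.4545 -0.0622  0.2567] y [ 0.776  0.284 -0.563] z [ 0.344 -0.939  0.   ] q [-0.655 -0.012  2.482  1.565  0.773 -0.719] F [ 2.5 -1.8  0.6] open 0.0857
shift mm [  -2.4 -335.9 -120.7] rv [-0.001  0.002  0.049] deg 3.0 TCP [ 0.461 -0.395  0.13 ] t 26.55
```

View pics/t15.png

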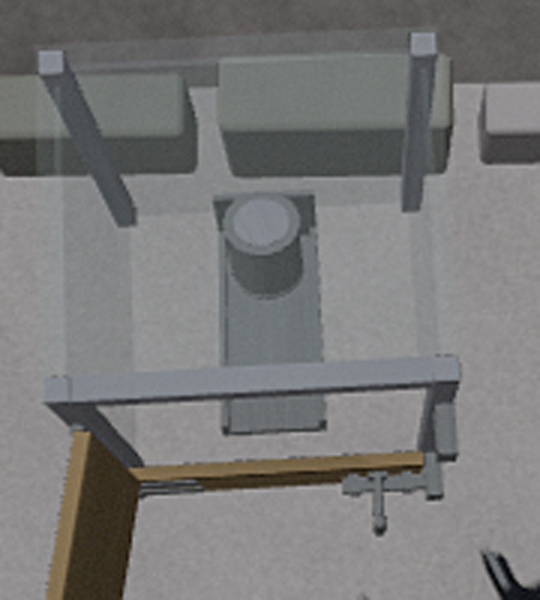

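Emit:
apply_moves:
  rows:
    - [[0, -42, -5, 0, 0, 0.006], [0, -84, -15, 0, 0, 0.012], [-1, -126, -30, 0, 0, 0.018], [-1, -168, -45, 0, 0, 0.025], [-1, -210, -60, 0, 0, 0.031], [-2, -252, -80, 0, 0, 0.037], [-2, -294, -100, 0, 0, 0.043], [-2, -336, -120, 0, 0, 0.049], [-2, -336, -120, 0, 0, 0.049], [-2, -336, -120, 0, 0, 0.049]]

```text
time_s: 27.9
tool_pos: [0.4631, -0.3938, 0.1302]
ee_rot: [0.201, 0.678, -0.547, 0.448]
force: [-0.7, 0.0, 0.0]
opening: 0.0854
```

```bash
python3 - <<'E'
from h import *
where()
goto([.4522,-.3985,.036],.4,.6)
st=robot.state();d=cam("wrist"); im=d["frame"][:,:,::-1].copy(); cv2.imwrite("pics/w16.png",im)
for dx in (-.024,0,.024): print(np.round(wproj(st,d,[.4522-dx*np.sin(.4),-.3985+dx*np.cos(.4),.055]),1))
E
```

```text
t 27.9 tcp [ 0.4631 -0.3938  0.1302] grasp [ 0.4547 -0.3974  0.1364] y [ 0.763  0.32  -0.562] z [ 0.387 -0.922 -0.   ] q [-1.18   0.598  1.962  1.209  1.085 -0.901] F [-0.7  0.   0. ] open 0.0854
shift mm [  -2.5   -1.1 -100.4] rv [-0.002  0.003  0.003] deg 0.0 TCP [ 0.461 -0.395  0.03 ] t 27.9
[361.4 388.1]
[319.9 388.8]
[278.3 388.3]
```

View pics/w16.png

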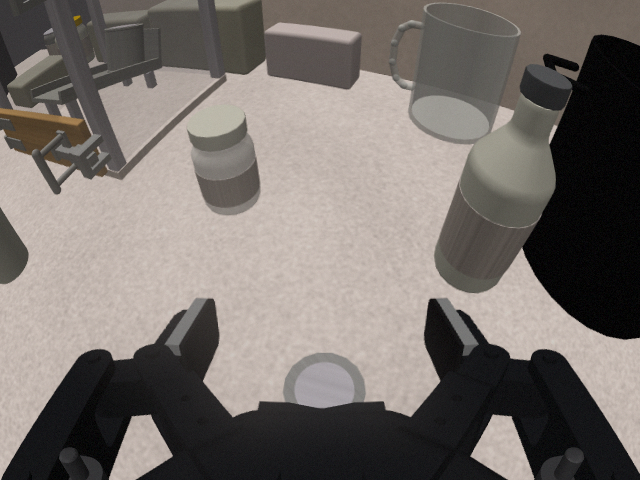

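Emit:
apply_moves:
  rows:
    - [[-1, -3, -17, 0, 0, 0], [-1, -3, -34, 0, 0, 0], [-1, -3, -50, 0, 0, 0], [-1, -3, -65, 0, 0, 0], [-1, -3, -78, 0, 0, 0], [-1, -3, -90, 0, 0, 0], [-1, -3, -99, 0, 0, 0], [-1, -3, -99, 0, 0, 0], [-1, -3, -99, 0, 0, 0], [-1, -3, -99, 0, 0, 0]]

```text
time_s: 29.2
tool_pos: [0.4615, -0.3986, 0.0317]
ee_rot: [0.201, 0.677, -0.548, 0.448]
force: [-0.0, -0.0, -0.2]
opening: 0.0855
```

Emit:
apply_moves:
  rows:
    - [[0, 0, 0, 0, 0, 0], [0, 0, 0, 0, 0, 0], [0, 0, 0, 0, 0, 0], [0, 0, 0, 0, 0, 0], [0, 0, 0, 0, 0, 0], [0, 0, 10, 0, 0, 0], [0, 0, 30, 0, 0, 0], [0, 0, 60, 0, 0, 0], [0, 0, 90, 0, 0, 0], [0, 0, 120, 0, 0, 0]]
  gripper: -1

```text
time_s: 30.45
tool_pos: [0.4612, -0.3982, 0.1521]
ee_rot: [0.201, 0.678, -0.548, 0.447]
force: [-0.1, -0.2, -1.2]
opening: 0.0468
```

```bash
python3 - <<'E'
from pl import *
where()
st=robot.state();d=cam("wrist"); im=d["frame"][:,:,::-1].copy(); cv2.imwrite("pics/w17.png",im)
q=st["q"];P0=st["tool_pos"]
w=[(P0,.4,.6),([.46,-.06,.25],.35,.6),([.53,.04,.23],.1,.65),(placeTCP(-.25,.037,.8,.03),.03,.78),(placeTCP(-.25,.037,.8,.008),.03,.8),(placeTCP(-.145,.037,.8,.006),.03,.8)]
q=sim(w,q)
for x in w: print(np.round((x[0]-P0)*1000), (pose(x[1],x[2])*R.from_quat(robot.state()["ee_rot"]).inv()).as_rotvec().round(3))
E
```

```text
t 30.45 tcp [ 0.4612 -0.3982  0.1521] grasp [ 0.4528 -0.4017  0.1583] y [ 0.762  0.319 -0.563] z [ 0.386 -0.923  0.   ] q [-1.186  0.561  1.953  1.182  1.104 -0.853] F [-0.1 -0.2 -1.2] open 0.0468
[ 0.46 -0.06  0.25  0.35  0.6 ] [-0.66 -0.01  2.48  1.56  0.77 -0.72] maxstep 0.1 err 0.0
[0.53 0.04 0.23 0.1  0.65] [ 0.05  0.02  2.47  3.    0.28 -1.46] maxstep 0.25 err 0.0
[0.571 0.056 0.166 0.03  0.78 ] [ 0.15  0.21  2.36  3.5   0.23 -1.84] maxstep 0.06 err 0.0
[0.565 0.055 0.144 0.03  0.8  ] [ 0.15  0.25  2.37  3.45  0.27 -1.79] maxstep 0.01 err 0.0
[0.666 0.059 0.115 0.03  0.8  ] [ 0.12  0.43  2.18  3.4   0.25 -1.76] maxstep 0.02 err 0.0
[0. 0. 0.] [0.003 0.005 0.004]
[ -1. 338.  98.] [ 0.003  0.005 -0.046]
[ 69. 438.  78.] [-0.009  0.053 -0.296]
[109. 454.  13.] [-0.035  0.181 -0.366]
[104. 454.  -8.] [-0.039  0.201 -0.365]
[204. 457. -37.] [-0.039  0.201 -0.365]
```

View pics/w17.png

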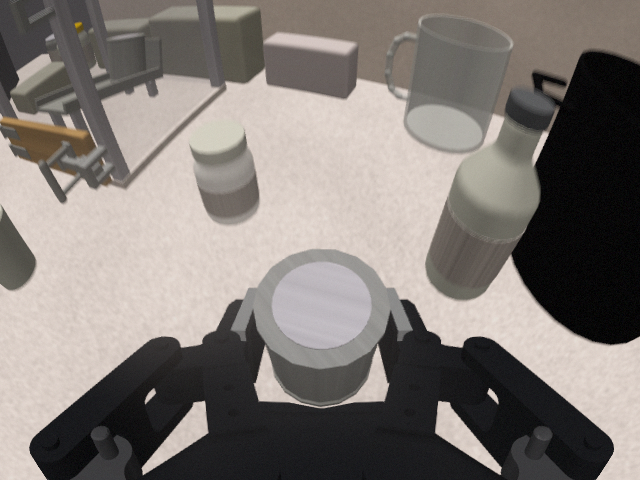

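Emit:
apply_moves:
  rows:
    - [[0, 38, 12, 0, 0, 0], [0, 76, 24, 0, 0, 0], [0, 114, 36, 0, 0, -0.01], [0, 152, 48, 0, 0, -0.02], [0, 190, 60, 0, 0, -0.025], [0, 228, 72, 0, 0, -0.03], [0, 266, 82, 0, 0, -0.035], [-1, 304, 92, 0, 0, -0.04], [-1, 338, 98, 0.003, 0.005, -0.046], [-1, 338, 98, 0.003, 0.005, -0.046]]

```text
time_s: 31.75
tool_pos: [0.4595, -0.0579, 0.2494]
ee_rot: [0.215, 0.675, -0.557, 0.434]
force: [0.1, -0.7, -1.2]
opening: 0.0461
```

Emit:
apply_moves:
  rows:
    - [[10, 15, -3, 0, 0.006, -0.035], [20, 30, -6, -0.002, 0.013, -0.07], [30, 45, -9, -0.004, 0.02, -0.11], [42, 60, -12, -0.006, 0.027, -0.15], [52, 75, -15, -0.008, 0.034, -0.19], [62, 88, -18, -0.01, 0.041, -0.22], [70, 100, -20, -0.012, 0.048, -0.25], [83, 106, -42, -0.02, 0.09, -0.274], [96, 112, -64, -0.03, 0.13, -0.297], [110, 116, -85, -0.036, 0.175, -0.32]]

```text
time_s: 33.0
tool_pos: [0.5709, 0.0553, 0.1629]
ee_rot: [0.263, 0.657, -0.649, 0.281]
force: [-0.1, -0.1, -1.3]
opening: 0.0461
```

```bash
python3 - <<'E'
from pl import *
where()
d=cam("wrist"); cv2.imwrite("pics/w18.png",d["frame"][:,:,::-1])
st=robot.state();P0=st["tool_pos"]
for x in [(placeTCP(-.25,.037,.8,.008),.03,.8),(placeTCP(-.145,.037,.8,.006),.03,.8)]: print(np.round((x[0]-P0)*1000), (pose(x[1],x[2])*R.from_quat(st["ee_rot"]).inv()).as_rotvec().round(3))
E
```

```text
t 33.0 tcp [0.5709 0.0553 0.1629] grasp [0.5631 0.0551 0.1707] y [ 0.71   0.02  -0.704] z [ 0.028 -1.    -0.001] q [ 0.14   0.22   2.362  3.48   0.24  -1.82 ] F [-0.1 -0.1 -1.3] open 0.0461
[ -8.  -0. -18.] [-0.002  0.017  0.003]
[ 93.   3. -47.] [-0.002  0.017  0.003]
```

View pics/w18.png

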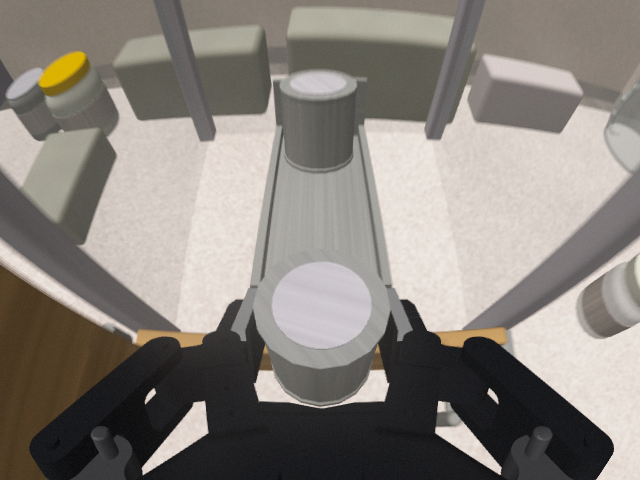

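Emit:
apply_moves:
  rows:
    - [[-4, 0, -9, -0.002, 0.01, 0.003], [-8, 0, -18, -0.002, 0.017, 0.003], [5, 0, -22, -0.002, 0.017, 0.003], [19, 1, -26, -0.002, 0.017, 0.003], [33, 1, -30, -0.002, 0.017, 0.003], [48, 2, -34, -0.002, 0.017, 0.003], [63, 2, -38, -0.002, 0.017, 0.003], [78, 3, -43, -0.002, 0.017, 0.003], [93, 3, -47, -0.002, 0.017, 0.003], [93, 3, -47, -0.002, 0.017, 0.003]]

```text
time_s: 34.3
tool_pos: [0.6646, 0.0586, 0.117]
ee_rot: [0.257, 0.659, -0.65, 0.278]
force: [0.4, -0.4, -1.7]
opening: 0.0465
```

Emit:
apply_moves:
  rows:
    - [[0, 0, -1, 0, 0, 0], [0, 0, -2, 0, 0, 0], [0, 0, -3, 0, 0, 0], [-1, 0, -4, 0, 0, 0], [-1, 0, -4, 0, 0, 0], [-1, 0, -5, 0, 0, 0], [-1, 0, -5, 0, 0, 0], [-1, 0, -5, 0, 0, 0], [-1, 0, -5, 0, 0, 0], [-1, 0, -5, 0, 0, 0]]

```text
time_s: 35.55
tool_pos: [0.6624, 0.0586, 0.1122]
ee_rot: [0.257, 0.659, -0.65, 0.278]
force: [-0.1, 0.1, -1.4]
opening: 0.0469
```

```bash
python3 - <<'E'
from pl import *
where()
d=cam("wrist"); cv2.imwrite("pics/w19.png",d["frame"][:,:,::-1])
P0=robot.state()["tool_pos"]; print((placeTCP(-.145,.037,.8,.002)-P0)*1000)
E
```

```text
t 35.55 tcp [0.6624 0.0586 0.1122] grasp [0.6547 0.0583 0.1201] y [ 0.699  0.022 -0.714] z [ 0.032 -0.999 -0.   ] q [ 0.115  0.432  2.192  3.368  0.263 -1.73 ] F [-0.1  0.1 -1.4] open 0.0469
[ 2.26446899 -0.10726482 -0.87498709]
```

View pics/w19.png

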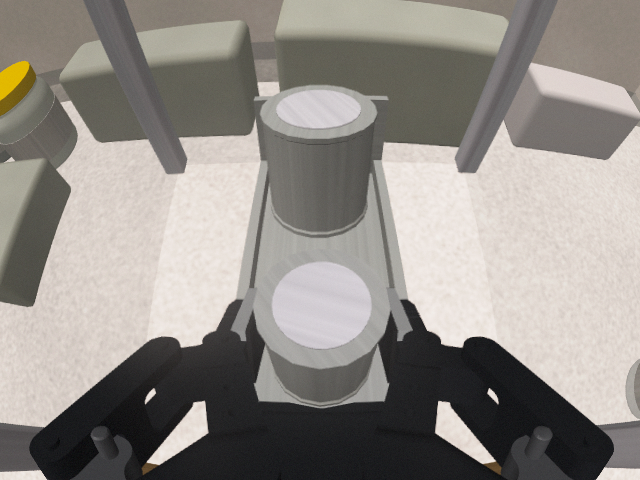

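Emit:
apply_moves:
  rows:
    - [[0, 0, -1, 0, 0, 0], [0, 0, -2, 0, 0, 0], [0, 0, -2, 0, 0, 0], [0, 0, -3, 0, 0, 0], [0, 0, -3, 0, 0, 0], [0, 0, -3, 0, 0, 0], [0, 0, -3, 0, 0, 0], [0, 0, -3, 0, 0, 0], [0, 0, -3, 0, 0, 0], [0, 0, -3, 0, 0, 0]]

```text
time_s: 36.85
tool_pos: [0.6646, 0.0587, 0.1113]
ee_rot: [0.259, 0.658, -0.65, 0.279]
force: [1.5, 0.3, 7.2]
opening: 0.0468
```

Fz is now +7 N, so the small tin is on the lane floor. Releasing.

Emit:
apply_moves:
  rows:
    - [[0, 0, 0, 0, 0, 0], [0, 0, 0, 0, 0, 0], [0, 0, 0, 0, 0, 0], [0, 0, 0, 0, 0, 0], [0, 0, 0, 0, 0, 0], [0, 0, 0, 0, 0, 0], [0, 0, 0, 0, 0, 0], [-5, 0, 3, 0, 0, 0], [-15, -1, 7, 0, 0, 0], [-28, -1, 12, 0, 0, 0]]
  gripper: 1

```text
time_s: 38.1
tool_pos: [0.6334, 0.0575, 0.1214]
ee_rot: [0.257, 0.659, -0.65, 0.277]
force: [-0.2, -0.0, 1.1]
opening: 0.0851
```

```bash
python3 - <<'E'
from pl import *
where()
d=cam("wrist"); cv2.imwrite("pics/w20.png",d["frame"][:,:,::-1])
E
```

```text
t 38.1 tcp [0.6334 0.0575 0.1214] grasp [0.6257 0.0572 0.1293] y [ 0.699  0.022 -0.715] z [ 0.032 -0.999 -0.   ] q [ 0.121  0.384  2.249  3.376  0.271 -1.733] F [-0.2 -0.   1.1] open 0.0851
```

View pics/w20.png

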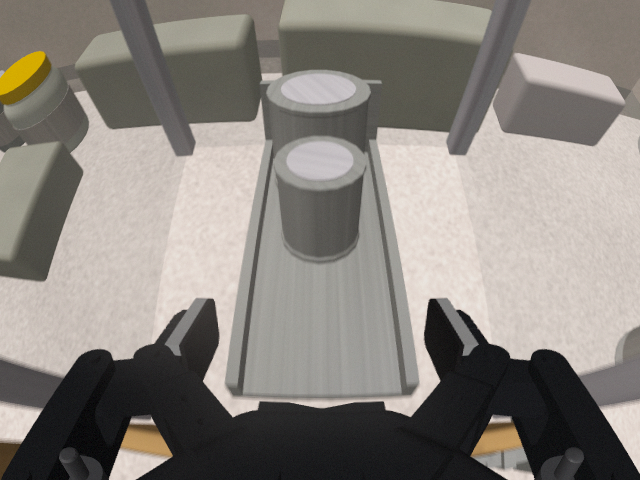

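The small tin (top at (320,160)) stands upright against the large one (top at (318,90)). I'll back the arm out and check.

Emit:
apply_moves:
  rows:
    - [[-20, -1, 6, 0, 0, 0], [-45, -2, 14, 0, 0, 0], [-76, -3, 35, 0, 0, 0], [-95, -15, 70, 0.005, -0.075, 0.045], [-114, -28, 107, 0.011, -0.149, 0.089], [-126, -46, 112, 0.016, -0.16, 0.135], [-138, -64, 116, 0.022, -0.17, 0.18], [-150, -82, 120, 0.027, -0.18, 0.226], [-162, -100, 123, 0.033, -0.19, 0.27], [-162, -100, 123, 0.033, -0.19, 0.27]]

```text
time_s: 39.4
tool_pos: [0.4712, -0.0437, 0.2443]
ee_rot: [0.231, 0.669, -0.569, 0.419]
force: [0.5, -0.1, 0.0]
opening: 0.0856
```

```bash
python3 - <<'E'
from pl import *
where()
t=cam("top"); crop(t,190,100,180,200,3,"t21.png"); cv2.imwrite("pics/t21f.png",t["frame"][:,:,::-1])
a=np.radians(15)
def lane(lx,ly,h): return O+C.apply([.205+lx*np.cos(a)+h*np.sin(a),ly,.044-lx*np.sin(a)+h*np.cos(a)])
for n,lx,h in (("large",-.032,.07),("small",-.088,.055)): print(n,((proj(t,lane(lx,0,h))[0]-[190,100])*3).round(0))
E
```

```text
t 39.4 tcp [ 0.4712 -0.0437  0.2443] grasp [ 0.4626 -0.0464  0.2506] y [ 0.786  0.245 -0.568] z [ 0.298 -0.955 -0.001] q [-0.55  -0.02   2.507  1.705  0.675 -0.746] F [ 0.5 -0.1  0. ] open 0.0856
large [264. 220.]
small [266. 287.]
```

View pics/t21.png

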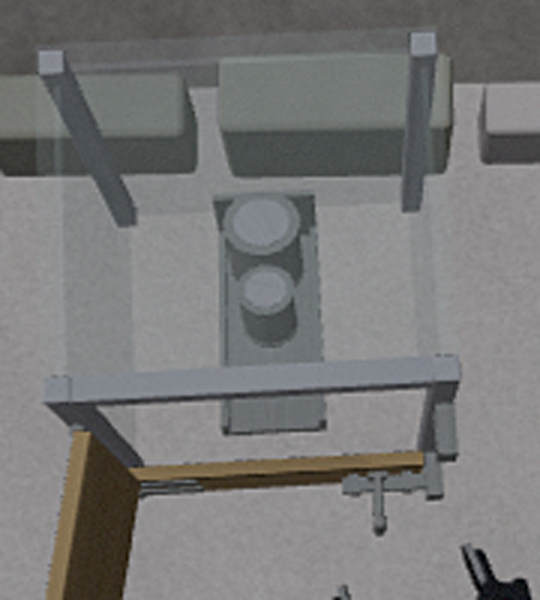

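View pics/t21f.png

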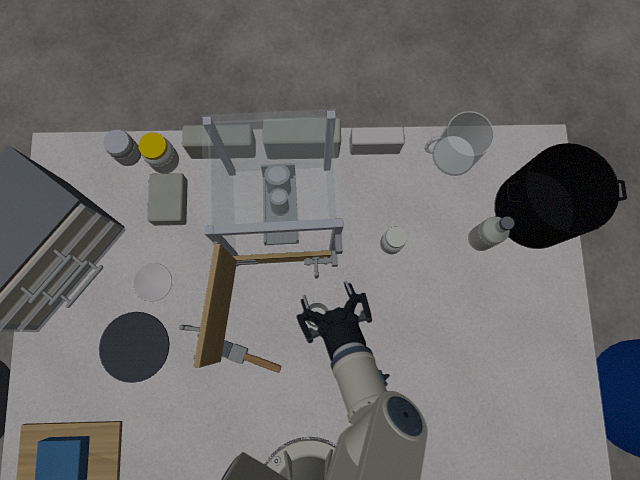

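Large tin's top is at (262,221) and small tin's at (266,289) in the crop. For tins standing in contact I'd expect (264,220) and (266,287), so they agree within about 1 px of the original image. The leaf is still open and the bystanders look unmoved, so I'm handing in.

```bash
python3 -c "
from workcell import robot
print(robot.hand_in())"
```

```text
the job is handed in; nothing more can be done
None
```

The job is done and handed in at about 39.5 s of the 72 s allowed; `hand_in()` gives no verdict, so everything below comes from my own checks.

**Door:** I gripped the top pull bar and drew its bolt about 29 mm. I then pulled the leaf to about 0.4 rad and pushed it from the inside to about 1.72 rad. It still looked the same at the end. In the pictures the bottom leaf is shut and its bar is where it started.

**Tins:** I set each tin on the lane until the wrist force showed contact (6–7 N upward), then let go. Both slid down and stand upright. In the last top view they sit within about 1 px of where tins touching the stop and each other should be.

**Bystanders:** In the last top view, by eye, the jar, bottle, bowl and brush look where they were at the start. The gripper mostly covered the cup, but its visible rim is in the same place. The tool readings I took at the end of each move never went above about 10 N.

**Where checks disagreed:**
- My two-view fit of the leaf's corner did not close (4 px residual, wrong height). The 1.72 rad comes from one view instead, where the leaf length came out right at 245 mm.
- The small tin touched the lane about 3 mm lower and later than I expected, so I lowered it a little further before releasing.

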